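# Draw a board of pots out from behind a sprung flap

### The job

Bring the ware board with its two unfired pots out of the clear drying box: lift the spring-closing flap by the orange bar along its bottom edge, keep it up with the back of your hand while you reach down behind the board, and push the board out towards you along the bench until it lies wholly in front of the closed flap, both pots still standing on it. Do not touch the pots or let the flap come down on them, let the flap shut behind the board, and leave the teapot, water crock and beater alone.

Things in the scene. Friction and masses are not known exactly. Their poses are not given: they have to be found in the camera images.
- drybox: Fixed drying box, clear panels in aluminium frame, no bottom. Origin on the bench under the middle of the flap's hinge; x away from the robot to the box's back, y left, z up. Clear width 290 mm, outside 318. Sides from x = -195 mm, 41 mm high there, rising to 117 at x = 0. Back rails at x = +13 mm, 125 high. No front wall, no roof but the flap: when it is up, a hand can enter from above.
- box_hinge (a point): Middle of the flap's hinge line (along the box's y), 125 mm above the box's origin.
- flap (a joint): Flap angle, rad: 0 shut, grows as its front goes up and back; stop at 2.1. Clear stiff sheet, 300 mm wide, 4 thick, 0.25 kg: 213 mm from hinge to a bend (shut: at x = -198, z = 48 mm of the box, 22 degrees slope), then a lip turned up 16 degrees, 34 mm, to the bar. Sheet level at 0.38, upright at 1.95. A damped spring (0.16 N m shut, +0.08 per rad) and its weight shut it: 1 to 3 N at the bar.
- flap_bar (a point): Middle of the orange round bar (12 mm diameter, 300 mm long, along the box's y) on the flap's free edge, a freely turning sleeve that rolls along whatever lifts it. Shut: at x = -231 mm, z = 55 mm of the box, 49 mm free between bar and bench. It swings on a 241 mm radius about the hinge.
- ware_board: Loose plywood board, 90 mm (x) by 200 (y) by 16 thick, 0.19 kg, origin at the centre of its underside, flat on the bench in the box, turned up to 0.06 rad against it. Its front edge lies 45 to 75 mm behind the shut bar; at least 80 mm is free between its rear edge and the box's back rails. With the pots it slides at 2 to 5 N.
- board_rear_left (a point): Rear left corner of the ware board (x = +45 mm, y = +100 mm, half its thickness up).
- board_rear_right (a point): Rear right corner of the ware board (x = +45 mm, y = -100 mm, half its thickness up).
- pot_a: Loose squat teapot body of unfired dark brown clay, round, 72 mm diameter, 34 mm high, foot 48 mm, about 0.14 kg, upright on the left half of the board (top 50 mm above the bench; its rear side 12 to 18 mm inside the board's rear edge). Origin at the centre of its underside.
- pot_b: The same in lighter brown clay, on the right half of the board.
- teapot: Fired dark red teapot with lid, spout to its +y and handle to its -y, 100 mm diameter body, 150 mm over spout and handle, 86 mm high, loose on the bench beside the box. Origin at the centre of its underside. Leave alone.
- water_crock: Blue open ceramic cup, 84 mm diameter, 75 mm high, loose on the bench beside the box. Origin at the centre of its underside. Leave alone.
- beater: Flat wooden clay beater lying on the bench in front of the box on its right, 207 mm long along its x (blade 62 mm wide), 14 mm thick. Origin in its underside between handle and blade. Leave alone.

How it is judged:
By the outcome, as a careful person would: the job done as asked, in the order asked, and still so for the second after the job is handed in, with the robot touching nothing.
It also fails if it takes over 48 s, if anything falls off the work surface, if the arm or the gripper's body presses on something with over 40 N, if the wrist force passes 120 N, or if a joint passes its speed limit or range.

### The arm

A 6-joint arm with a two-finger parallel gripper is mounted at the origin on the work surface. World frame = base frame: x ahead of the robot, y to its left, z up, the work surface at z = 0. Lengths are in m, angles in rad, forces in N, time in s.
With the tool pointing down it reaches from about 0.3 to 0.875 m from the base axis. Payload 6.4 kg.
Tool frame: the origin (TCP) lies at the very end of the fingers, on their centre line; the grasp point (between the pads) lies ctrl.pinch_z behind it (ctrl.pinch_z is the distance from the TCP to the grasp point, in m); y points along the fingers, z is the direction in which the jaws open and shut, and the axes are right-handed (so a half turn about y gives the same grasp; the last joint's range is limited). The gripper opens to 85 mm and grips with 20 to 120 N. Pads are 22 mm wide; open, the fingers measure 114 mm over their backs; the gripper's body (76 mm by 85 mm) begins 54 mm behind the grasp point. The pads swing forward as they close: fully open they stand 13 mm farther back than shut.
Start: joints at [-1.552, 0.181, 1.607, -0, 1.354, -0.206], TCP at [0.128, -0.561, 0.231] pointing down, gripper open.
Joint ranges: [-2.99, 2.99], [-0.89, 2.07], [0.3, 2.58], [-1.14, 4.28], [0, 2.63], [-3.12, 3.12]. Speed limits (rad/s): [2.57, 2.57, 3.01, 3.14, 3.14, 3.14].

### API

Orientations are given as a unit quaternion [w, x, y, z].
In Python, from bench import ctrl gives the robot as it stands.
- The arm moves only by the shell command python3 -m pendant 'ROWS'. ROWS is JSON, one flat list of numbers, 7 for each row, row after row: the shift along the world's x, y, z in m, then the turn, a rotation vector about the world's x, y, z in degrees, then the finger opening in m, from 0 to 0.0854. In form: [tx, ty, tz, rx, ry, rz, hand, tx, ty, tz, rx, ry, rz, hand, ...]. A call has 1 to 12 rows; each row shifts and turns the commanded pose from where the row before left it; what a row does not reach is not made up. A row lasts 1/8 s, in which the tool goes at most 62.5 mm and 10.7 degrees, less where a joint would pass 70% of its speed; a pose out of reach is approached as far as the arm can. A call with a gripper value outside its range is refused whole. The fingers move at their own pace and stop on an object; the grip force is fixed at half the most. Time passes only in rows, so rows that do not move let the fingers close. It gives the time, the measured TCP pose, the force and the opening at its end, in the units of the state.
- ctrl.get_obs(): the state, without advancing time (a new reading comes with each control period).
- ctrl.camera(name): name is "scene" or "side" or "wrist"; returns the picture (400x640x3 uint8, red, green, blue); there is no depth.
- ctrl.camera_info(name): a dict with "fx", "fy", "cx", "cy" (pixels), "origin" and "rotation" of the camera in the world; the wrist camera has in their place "tool_from_camera" (4x4, takes a point from camera to tool coordinates, whose origin is the TCP and whose axes are the tool frame's). Camera axes: x right, y down, z forward; pixel columns grow to the right and rows downward; lengths in m; the calibration is good to about 2 mm. A picture is of the moment at which its call begins: read the wrist's pose just before it. camera_info takes no time and is no camera call.
- ctrl.hand_in(): hands the job in, once; it reports no verdict.
Trained networks look in the newest picture that a camera, given by its name, has taken for a name from the list of things; names that differ only in an ending like _2 or _b are one class to them, and where a whole thing is asked for, a point or a joint stands for the part that bears it (a point fixed in the world has none). Each returns a list of dicts, best first, with "score" (0 to 1); they miss things now and then, are a little off and sometimes report something else, mostly with a low value. They report only what shows in the picture. A call takes as long as a camera call.
- ctrl.silhouettes(target, camera): "mask" (400x640 bool, what is visible of it) and "bbox" ([left, top, right, bottom] in pixels, round what is visible of it).
The state is a dict: "time_s": time; "q": joint angles; "dq": joint speeds; "joint_efforts": joint torques, N m; "eef_pos": TCP position; "eef_rot": TCP orientation; "wrist_force": force on the tool from outside, world axes, zero at the start; "torque": the same for the moment, N m; "opening": opening from 0.0 (shut) to 1.0 (fully open).
Only numpy, scipy, OpenCV 4.12 (cv2) and the standard library are available. Lean on these libraries where they do the work, as an engineer would, in place of code of your own. Each camera call takes 0.05 s, during which the arm holds its last target.

## Working session

There is one attempt and no reset: what is moved stays moved. The work goes in short steps, Python scripts to look and compute and a shell command to move; the robot and the scene stay as the last step left them, time stands still between calls to the robot, and variables do not carry over. Pictures are saved under pics/ and viewed, and the job is handed in when it is done.

```bash
ls; mkdir -p pics; cat > h.py <<'E'
import numpy as np, cv2
from bench import ctrl
def save(cam,fn):
    im=ctrl.camera(cam); cv2.imwrite('pics/'+fn,im[:,:,::-1]); return im
def Rq(q):
    from scipy.spatial.transform import Rotation as R
    return R.from_quat([q[1],q[2],q[3],q[0]]).as_matrix()
def campose(cam):
    i=ctrl.camera_info(cam)
    if 'origin' in i: 
        R=np.array(i['rotation'],float); 
        if R.shape!=(3,3): R=Rq(R)
        return i,np.array(i['origin']),R
    o=ctrl.get_obs(); T=np.eye(4);T[:3,:3]=Rq(o['eef_rot']);T[:3,3]=o['eef_pos']
    M=T@np.array(i['tool_from_camera']); return i,M[:3,3],M[:3,:3]
def proj(P,cam):
    i,o,R=campose(cam); p=(np.atleast_2d(P)-o)@R
    return np.c_[i['fx']*p[:,0]/p[:,2]+i['cx'],i['fy']*p[:,1]/p[:,2]+i['cy']]
def onz(uv,z,cam):
    i,o,R=campose(cam); uv=np.atleast_2d(uv).astype(float)
    d=np.c_[(uv[:,0]-i['cx'])/i['fx'],(uv[:,1]-i['cy'])/i['fy'],np.ones(len(uv))]@R.T
    return o+d*((z-o[2])/d[:,2])[:,None]
E
python3 - <<'E'
from h import *
for c in ['scene','side','wrist']:
    save(c,c+'0.png'); i,o,R=campose(c); print(c,i['fx'],o.round(3),R.round(3).tolist())
o=ctrl.get_obs();print(o, ctrl.pinch_z)
print(ctrl.camera_info('wrist'))
E
```

```text
pics
scene 469.3795760904816 [1.339 0.616 0.813] [[-0.622, 0.459, -0.635], [0.783, 0.356, -0.51], [-0.008, -0.814, -0.581]]
side 440.4723413725321 [0.19  0.595 0.678] [[-0.868, -0.3, 0.395], [-0.495, 0.553, -0.67], [-0.018, -0.777, -0.629]]
wrist 320.74139030867514 [ 0.204 -0.544  0.375] [[0.223, -0.93, -0.294], [-0.975, -0.213, -0.066], [-0.001, 0.301, -0.954]]
{'time_s': 0.15, 'q': array([-1.55227834e+00,  1.81418528e-01,  1.60774069e+00, -1.10701807e-05,
        1.35379921e+00, -2.06320538e-01]), 'dq': array([ 0.00032255, -0.00123993, -0.00281189, -0.00268899,  0.00142168,
       -0.00024851]), 'joint_efforts': array([ 1.14052895e-03, -4.45261931e+01, -3.51694322e+01, -2.67495534e-04,
        5.92218654e-03,  2.69082676e-06]), 'eef_pos': array([ 0.12819003, -0.56010941,  0.23058222]), 'eef_rot': array([ 0.07936738, -0.07928444,  0.70312409, -0.70216188]), 'wrist_force': array([ 0.43521271, -0.78209832, -0.67095506]), 'torque': array([-0.04428791, -0.01219875,  0.04013795]), 'opening': 1.0003408744970572} 0.0187
{'fx': 320.74139030867514, 'fy': 320.74139030867514, 'cx': 315.23155849888917, 'cy': 202.52911427099704, 'tool_from_camera': array([[ 9.78687842e-05,  9.53570746e-01,  3.01169094e-01,
        -7.73152505e-02],
       [-9.34323603e-05, -3.01169085e-01,  9.53570749e-01,
        -1.44017402e-01],
       [ 9.99999991e-01, -1.21463749e-04,  5.96193133e-05,
         4.51607020e-04],
       [ 0.00000000e+00,  0.00000000e+00,  0.00000000e+00,
         1.00000000e+00]])}
```

View pics/scene0.png

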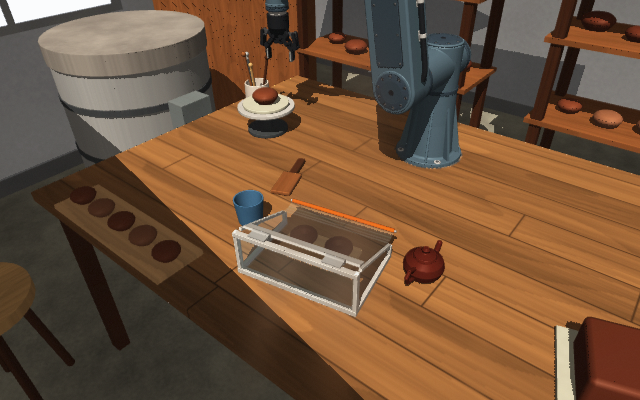

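View pics/side0.png

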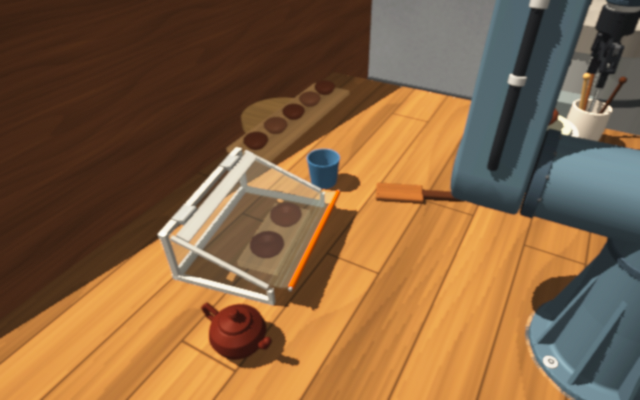

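View pics/wrist0.png

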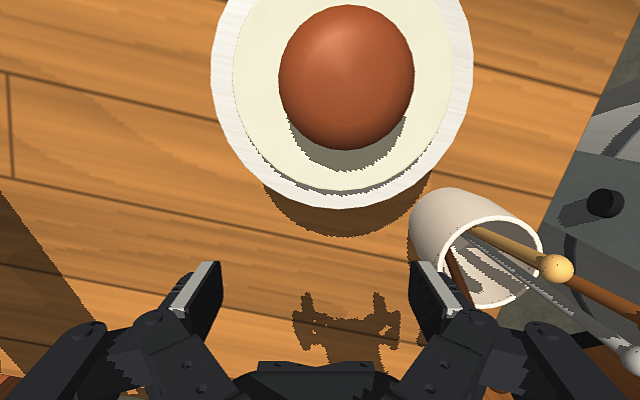

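The scene view has the box at about (315,255), the orange bar from (292,200) to (395,231), the crock at (249,207), the teapot at (424,264) and the beater at (288,178). The side view shows the bar from (338,193) to (292,288). Next I measure them.

```bash
cat > m.py <<'E'
from h import *
from scipy.optimize import least_squares
def ends(mask):
    c,_=cv2.findContours(mask.astype(np.uint8),cv2.RETR_EXTERNAL,cv2.CHAIN_APPROX_NONE)
    (a,b),(w,h),t=cv2.minAreaRect(max(c,key=len)); bp=cv2.boxPoints(((a,b),(w,h),t))
    k=[0,1] if np.linalg.norm(bp[0]-bp[1])<np.linalg.norm(bp[1]-bp[2]) else [1,2]
    e1=bp[k].mean(0); e2=bp[[x for x in range(4) if x not in k]].mean(0); return e1,e2
E
python3 - <<'E'
from m import *
for c in ['scene','side']:
    im=save(c,c+'1.png'); vis=im[:,:,::-1].copy()
    hsv=cv2.cvtColor(im,cv2.COLOR_RGB2HSV)
    for t in ['flap_bar','ware_board','pot_a','drybox','teapot','water_crock','beater']:
        for s in ctrl.silhouettes(t,c)[:3]:
            m=s['mask']; ys,xs=np.nonzero(m)
            print(c,t,round(s['score'],2),s['bbox'],xs.mean().round(1),ys.mean().round(1),m.sum(),onz([xs.mean(),ys.mean()],{'pot_a':.033,'flap_bar':.055}.get(t,.02),c)[0].round(3))
            if t=='flap_bar' and m.sum()>20:
                e=ends(m); print(e,onz(e,.055,c).round(4).tolist())
            if t=='ware_board':
                cn,_=cv2.findContours(m.astype(np.uint8),0,2); cv2.drawContours(vis,cn,-1,(0,255,0),1)
                np.save(f'bm_{c}.npy',m)
    vis=cv2.resize(vis[130:330,160:460],None,fx=2.6,fy=2.6); cv2.imwrite(f'pics/z_{c}.png',vis)
E
```

```text
scene flap_bar 0.89 [244.4, 199.8, 396.7, 267.0] 326.6 231.8 4987 [0.619 0.039 0.055]
(array([249.9266, 209.578 ], dtype=float32), array([388.27524, 251.08258], dtype=float32)) [[0.6721, -0.1834, 0.055], [0.5846, 0.2016, 0.055]]
scene flap_bar 0.36 [282.7, 241.4, 347.5, 265.7] 309.3 252.5 187 [0.705 0.055 0.055]
(array([280.65002, 243.05   ], dtype=float32), array([322.95   , 257.15002], dtype=float32)) [[0.7225, -0.0232, 0.055], [0.6981, 0.091, 0.055]]
scene ware_board 0.69 [278.8, 241.1, 353.9, 268.6] 307.4 251.8 197 [0.677 0.023 0.02 ]
scene ware_board 0.5 [401.8, 239.3, 446.2, 284.6] 423.3 264.2 1337 [0.538 0.275 0.02 ]
scene drybox 0.61 [235.0, 196.5, 394.9, 314.7] 315.4 253.9 11891 [0.671 0.045 0.02 ]
scene drybox 0.52 [245.7, 201.0, 394.1, 264.6] 325.8 231.5 5041 [0.586 0.01  0.02 ]
scene teapot 0.82 [402.9, 240.5, 445.2, 283.0] 423.5 264.2 1307 [0.538 0.275 0.02 ]
scene teapot 0.71 [230.1, 197.2, 397.3, 315.4] 315.6 253.8 11991 [0.67  0.045 0.02 ]
scene beater 0.76 [269.5, 158.5, 303.9, 195.6] 288.1 179.7 610 [ 0.46  -0.239  0.02 ]
side flap_bar 0.89 [173.6, 152.3, 339.7, 294.6] 261.5 221.3 12540 [0.663 0.048 0.055]
(array([200.40002, 185.20001], dtype=float32), array([316.40002, 243.20001], dtype=float32)) [[0.8678, 0.0112, 0.055], [0.5256, 0.0492, 0.055]]
side drybox 0.74 [161.2, 146.8, 341.4, 305.5] 247.3 228.6 17597 [0.703 0.052 0.02 ]
side teapot 0.97 [199.7, 300.9, 276.0, 358.8] 236.7 330.3 2782 [0.557 0.275 0.02 ]
side teapot 0.32 [177.6, 151.1, 339.0, 293.9] 261.6 221.5 12525 [0.689 0.018 0.02 ]
side water_crock 0.96 [310.7, 148.9, 339.5, 186.3] 323.6 167.1 1119 [ 0.672 -0.238  0.02 ]
side water_crock 0.47 [159.1, 145.2, 337.4, 307.0] 247.0 229.0 17564 [0.703 0.054 0.02 ]
side beater 0.86 [375.3, 183.5, 461.8, 204.4] 409.5 193.1 1146 [ 0.433 -0.24   0.02 ]
```

```bash
python3 - <<'E'
from m import *
for c,roi in [('scene',(280,190,400,240)),('side',(280,185,345,295))]:
    im=cv2.imread(f'pics/{c}1.png'); hsv=cv2.cvtColor(im,cv2.COLOR_BGR2HSV)
    m=cv2.inRange(hsv,(4,215,200),(14,255,255)); k=np.zeros_like(m); k[roi[1]:roi[3],roi[0]:roi[2]]=1
    m=(m>0)&(k>0); n,l,st,_=cv2.connectedComponentsWithStats(m.astype(np.uint8)); m=l==1+st[1:,4].argmax()
    e=ends(m); P=onz(e,.055,c); d=P[1]-P[0]; print(c,m.sum(),np.round(e,1).tolist(),P.round(4).tolist(),np.linalg.norm(d),np.degrees(np.arctan2(d[1],d[0])))
E
```

```text
scene 170 [[292.70001220703125, 199.89999389648438], [353.0, 218.0]] [[0.5673, -0.1218, 0.055], [0.5311, 0.0585, 0.055]] 0.18393066645002804 101.35734813985778
side 180 [[339.6000061035156, 191.8000030517578], [290.20001220703125, 285.6000061035156]] [[0.5639, -0.1234, 0.055], [0.5121, 0.1679, 0.055]] 0.29585798805577657 100.07801108077241
```

View pics/z_scene.png

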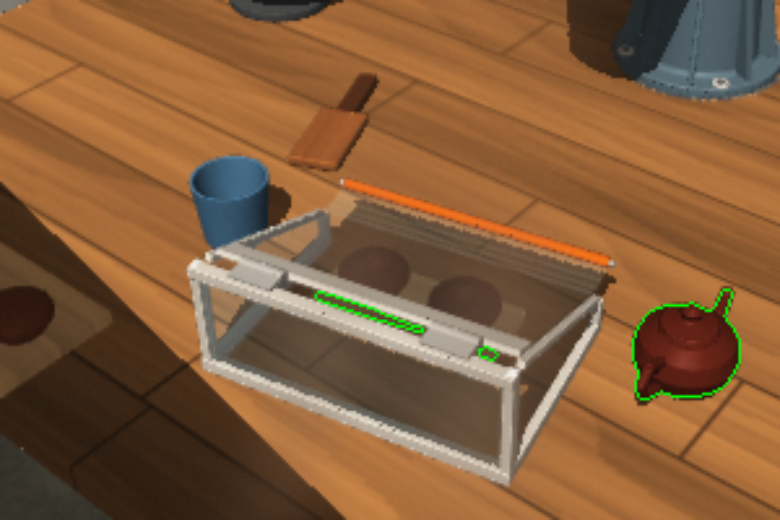

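View pics/z_side.png

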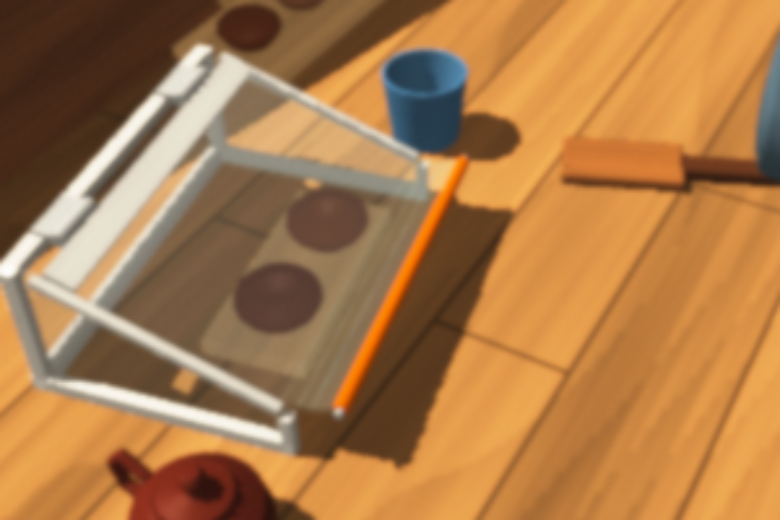

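```bash
cat >> m.py <<'E'
px={'scene':[(291.9,200.4),(395.4,231.2)],'side':[(338.1,191.2),(290.4,288.1)]}
def B2W(p,P): 
    x,y,a=p; P=np.atleast_2d(P); c,s=np.cos(a),np.sin(a)
    return np.c_[x+c*P[:,0]-s*P[:,1],y+s*P[:,0]+c*P[:,1],P[:,2]]
barp=np.array([[-.231,-.15,.055],[-.231,.15,.055]])
def fitbox():
    f=lambda p:np.concatenate([(proj(B2W(p,barp),c)-px[c]).ravel() for c in px])
    r=least_squares(f,[.76,.06,.18]); return r.x,r.fun
E
python3 - <<'E'
from m import *
p,f=fitbox(); print(p,f.round(1)); 
W=B2W(p,[[-.195,.159,0],[.013,.159,0],[.013,-.159,0],[-.195,-.159,0],[-.195,.159,.041],[0,.159,.117],[0,-.159,.117],[-.195,-.159,.041],[0,.145,.125],[0,-.145,.125],[-.198,-.15,.048],[-.198,.15,.048]])
for c in px:
    im=cv2.imread(f'pics/{c}1.png'); x0,y0=(225,180) if c=='scene' else (150,135)
    w,h=190,145; k=4
    z=cv2.resize(im[y0:y0+h,x0:x0+w],None,fx=k,fy=k,interpolation=cv2.INTER_CUBIC)
    z2=np.clip(z.astype(float)*1.5,0,255).astype(np.uint8); cv2.imwrite(f'pics/e_{c}.png',z2)
    q=((proj(W,c)-[x0,y0]+.5)*k).astype(int)
    for a,b in [(0,1),(1,2),(2,3),(0,4),(4,5),(3,7),(7,6),(8,9),(8,11),(9,10),(10,11)]: cv2.line(z2,q[a].tolist(),q[b].tolist(),(255,0,255),1)
    cv2.imwrite(f'pics/o_{c}.png',z2)
E
```

```text
[0.76479756 0.07128032 0.19960893] [ 0.7 -0.3 -0.8 -0.6 -0.5  0.5 -0.  -0.1]
```

View pics/o_scene.png

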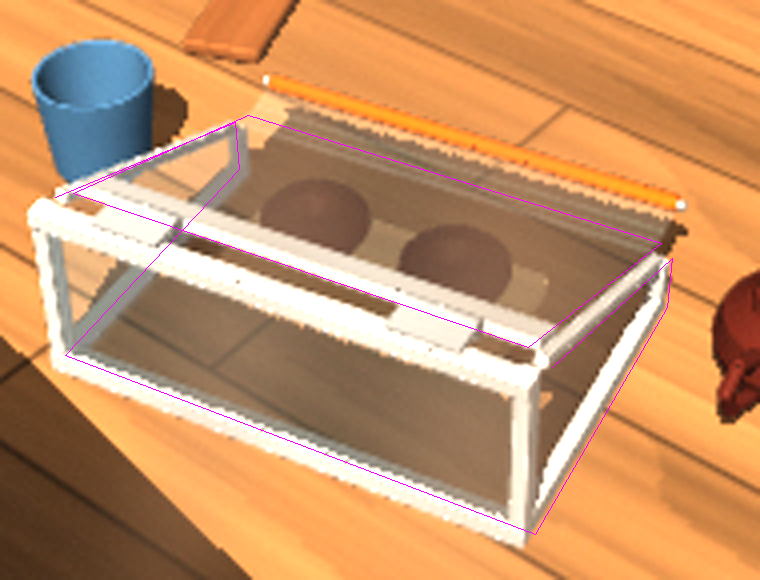

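View pics/o_side.png

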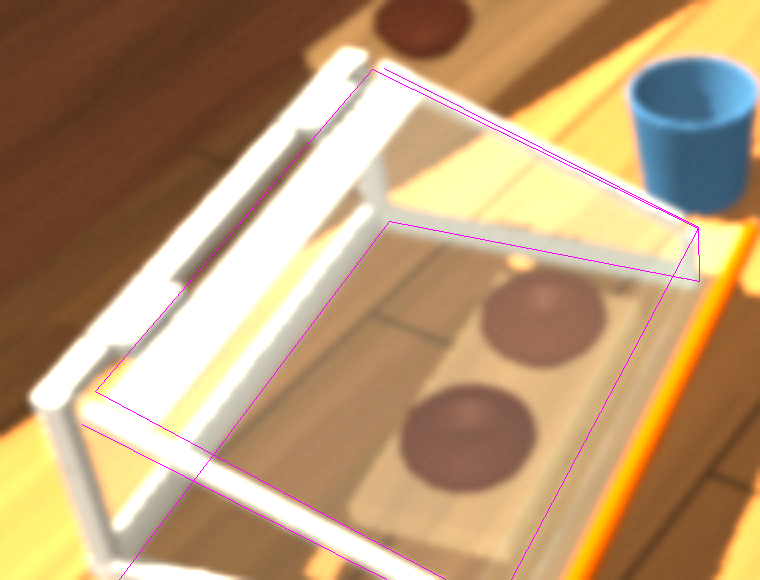

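View pics/e_side.png

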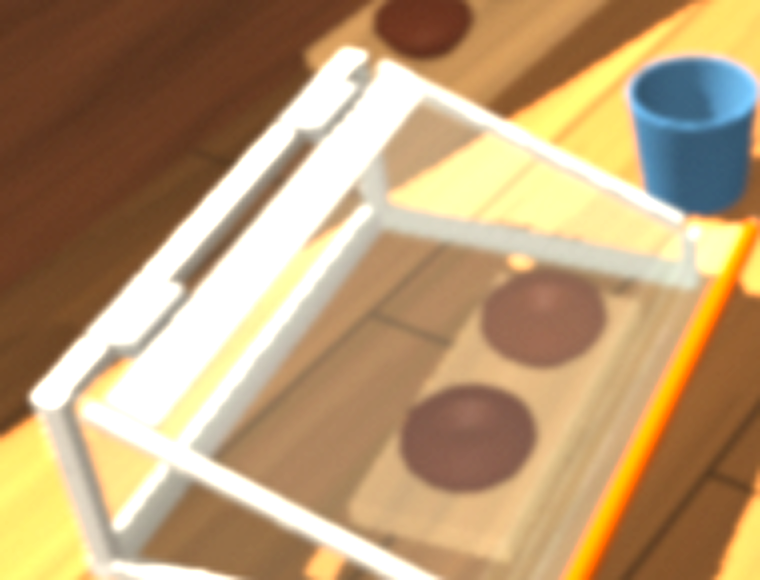

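```bash
cat >> m.py <<'E'
bk={'scene':[(355.5,316.2),(238.7,272),(360,273.7),(232.5,230)],'side':[(158,234.5),(236,147)]}
def fitbox2():
    def f(v):
        p,t=v[:3],v[3]; Q=np.array([[t,.159,0],[t,-.159,0],[t,.159,.125],[t,-.159,.125]])
        return np.concatenate([(proj(B2W(p,barp),c)-px[c]).ravel() for c in px]+[.5*(proj(B2W(p,Q if c=='scene' else Q[2:]),c)-bk[c]).ravel() for c in px])
    r=least_squares(f,[.76,.06,.18,.02]); return r.x,r.fun
bd=[('side',(.0,0,0))]
E
python3 - <<'E'
from m import *
v,f=fitbox2(); print(v,f.round(1)); p=v[:3]
def inbox(W):
    d=W-np.array([p[0],p[1],0]); c,s=np.cos(p[2]),np.sin(p[2]); return np.c_[c*d[:,0]+s*d[:,1],-s*d[:,0]+c*d[:,1],d[:,2]]
S=onz([(237.5,265),(276,275),(309.5,210)],.016,'side'); print('board RL FL FR',inbox(S).round(3).tolist(), S.round(3).tolist())
print('scene RL',inbox(onz([(362,249.5)],.016,'scene')).round(3))
# pots centre
for c,z in [('scene',[(303.5,235),(338.7,246)]),('side',[(285.5,215),(267,244.5)])]:
    print(c,inbox(onz(z,.036,c)).round(3).tolist())
E
```

```text
[0.76478646 0.07142811 0.20030273 0.02228947] [ 0.7 -0.3 -0.8 -0.6 -0.6  0.5  0.  -0.   0.6 -0.1 -0.  -0.6 -0.7  0.8
 -0.   0.8  0.3  0.2  0.3  0.2]
board RL FL FR [[-0.091, 0.096, 0.016], [-0.177, 0.098, 0.016], [-0.174, -0.112, 0.016]] [[0.656, 0.147, 0.016], [0.572, 0.132, 0.016], [0.617, -0.073, 0.016]]
scene RL [[-0.169  0.088  0.016]]
scene [[-0.132, -0.061, 0.036], [-0.134, 0.039, 0.036]]
side [[-0.137, -0.058, 0.036], [-0.135, 0.041, 0.036]]
```

Box fit: origin (0.765, 0.071), yaw 0.200 rad, with residuals under 1 px. In box coordinates the board centre is at about (-0.132, -0.008), its front edge is 55 mm behind the bar, and the pots are at y = +0.040 and -0.060. All of this agrees with the given ranges. Next I bring the hand round in front of the box.

```bash
python3 -m pendant '[0.0185,0.0327,0.006,0,0,10.5,0.05, 0.0185,0.0327,0.006,0,0,10.5,0.05, 0.0185,0.0327,0.006,0,0,10.5,0.05, 0.0185,0.0327,0.006,0,0,10.5,0.05, 0.0185,0.0327,0.006,0,0,10.5,0.05, 0.0185,0.0327,0.006,0,0,10.5,0.05, 0.0185,0.0327,0.006,0,0,10.5,0.05, 0.0185,0.0327,0.006,0,0,10.5,0.05, 0.0185,0.0327,0.006,0,0,10.5,0.05]'
python3 -m pendant '[0.0185,0.0327,0,0,0,10.5,0.05, 0.0185,0.0327,0,0,0,10.5,0.05, 0.0185,0.0327,0,0,0,10.5,0.05, 0.0185,0.0327,0,0,0,10.5,0.05, 0.0185,0.0327,0,0,0,10.5,0.05, 0.0185,0.0327,0,0,0,10.5,0.05, 0.0185,0.0327,0,0,0,10.5,0.05, 0.0185,0.0327,0,0,0,10.5,0.05, 0,0,0,0,0,0,0.05,0,0,0,0,0,0,0.05]'
cat >> h.py <<'E'
def tool():
    o=ctrl.get_obs(); R=Rq(o['eef_rot']); p=np.array(o['eef_pos'])
    c,s=np.cos(.2003),np.sin(.2003); d=p-[.7648,.0714,0]
    print('t',round(o['time_s'],2),'pos',p.round(4),'box',np.round([c*d[0]+s*d[1],-s*d[0]+c*d[1],d[2]],4))
    y=R[:,1]; z=R[:,2]; print('tilt fwd deg',np.degrees(np.arctan2(y[0]*c+y[1]*s,-y[2])).round(1),'jaw ang',np.degrees(np.arctan2(z[1],z[0])).round(1),'jaw z',z[2].round(3),'q',o['q'].round(3),'F',np.round(o['wrist_force'],1),'op',round(o['opening'],2))
E
python3 - <<'E'
from h import *
tool(); save('scene','s2.png'); save('side','d2.png'); save('wrist','w2.png')
E
```

```text
time_s: 2.08
eef_pos: [0.2952, -0.2652, 0.2857]
eef_rot: [-0.571, 0.571, -0.417, 0.417]
wrist_force: [0.8, -0.5, -0.1]
opening: 0.588
time_s: 3.32
eef_pos: [0.4425, -0.0048, 0.2852]
eef_rot: [-0.704, 0.704, 0.07, -0.07]
wrist_force: [-0.6, -0.5, -0.2]
opening: 0.583
t 3.33 pos [ 0.4425 -0.0048  0.2852] box [-0.3311 -0.0105  0.2852]
tilt fwd deg -0.0 jaw ang 101.3 jaw z -0.0 q [-0.28  -0.173  1.853 -0.     1.462 -2.048] F [-0.6 -0.5 -0.2] op 0.58
```

View pics/s2.png

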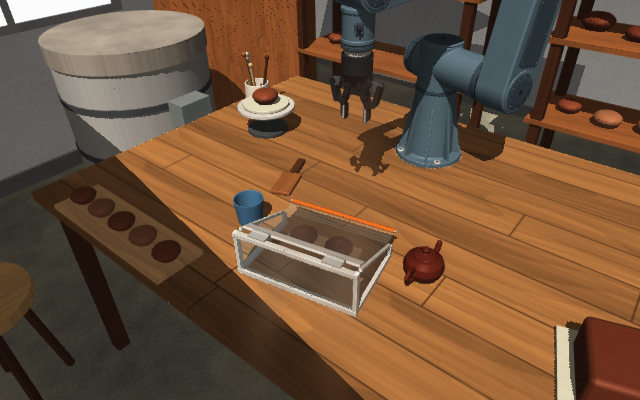

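View pics/w2.png

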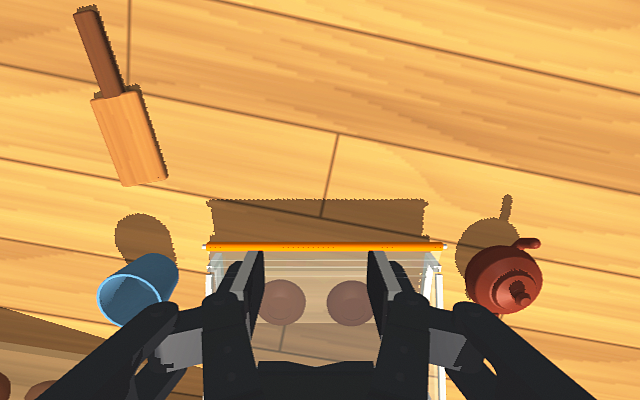

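View pics/d2.png

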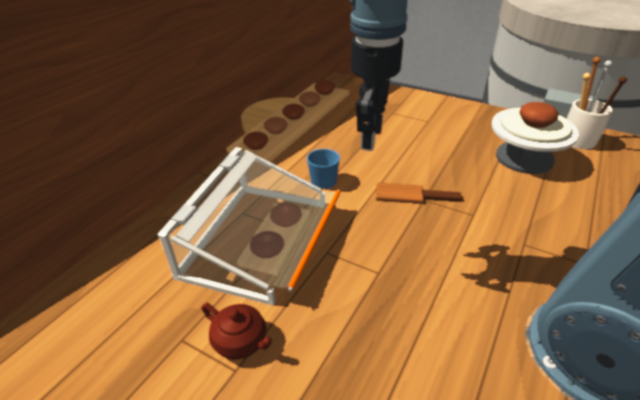

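Wrist view: the bar runs level from (204,246) to (446,246). The pots are at (282,302) and (351,302), the beater is at upper left, and the crock and teapot are to the sides. Now I cross-check these and fit the arm kinematics for planning.

```bash
python3 - <<'E'
from m import *
p=[.7648,.0714,.2003]
def inbox(W):
    d=W-np.array([p[0],p[1],0]); c,s=np.cos(p[2]),np.sin(p[2]); return np.c_[c*d[:,0]+s*d[:,1],-s*d[:,0]+c*d[:,1],d[:,2]].round(4).tolist()
print('bar',inbox(onz([(204,246),(446,246)],.055,'wrist')))
print('pots',inbox(onz([(282,302),(351,302)],.036,'wrist')))
for t in ['pot_a','ware_board','beater','teapot','water_crock']:
    for s in ctrl.silhouettes(t,'wrist')[:2]:
        ys,xs=np.nonzero(s['mask']); b=s['bbox']; print(t,round(s['score'],2),np.round(b),inbox(onz([(b[0],b[1]),(b[2],b[3]),(xs.mean(),ys.mean())],.03 if t!='ware_board' else .016,'wrist')))
im=cv2.imread('pics/w2.png')[190:400,190:470]; cv2.imwrite('pics/w2z.png',np.clip(cv2.resize(im,None,fx=2.8,fy=2.8,interpolation=2)*1.4,0,255).astype(np.uint8))
E
```

```text
bar [[-0.232, -0.1543, 0.055], [-0.2308, 0.1551, 0.055]]
pots [[-0.1353, -0.0598, 0.036], [-0.1349, 0.0385, 0.036]]
pot_a 0.51 [ 99. 254. 180. 324.] [[-0.2082, -0.3102, 0.03], [-0.0943, -0.2133, 0.03], [-0.1564, -0.2663, 0.03]]
beater 0.85 [ 75.   9. 170. 188.] [[-0.5048, -0.2742, 0.03], [-0.3023, -0.1988, 0.03], [-0.3977, -0.2453, 0.03]]
beater 0.29 [ 99. 256. 180. 326.] [[-0.2056, -0.3102, 0.03], [-0.0901, -0.2128, 0.03], [-0.1559, -0.2664, 0.03]]
teapot 0.79 [465. 239. 546. 318.] [[-0.2287, 0.1907, 0.03], [-0.1029, 0.3268, 0.03], [-0.1711, 0.255, 0.03]]
water_crock 0.8 [ 96. 254. 181. 326.] [[-0.2086, -0.3127, 0.03], [-0.0895, -0.2118, 0.03], [-0.1558, -0.2657, 0.03]]
```

View pics/w2z.png

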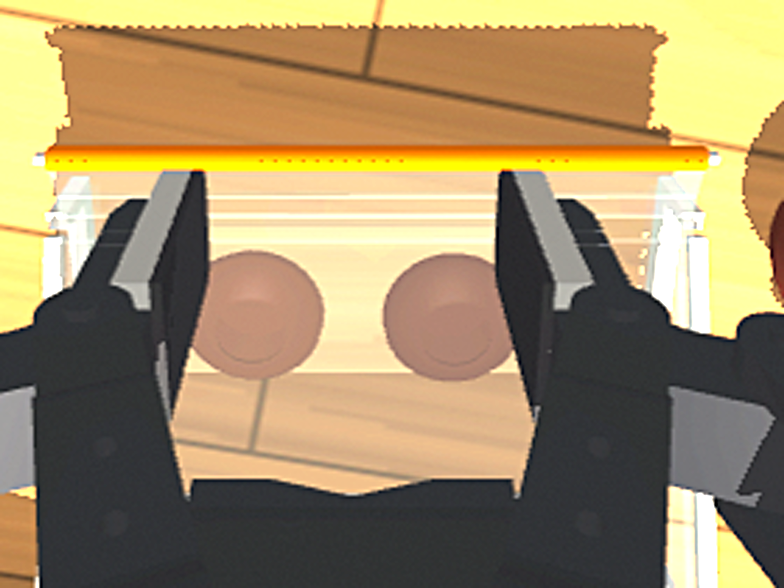

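```bash
python3 - <<'E'
from m import *
c,s=np.cos(.2003),np.sin(.2003)
W=onz([(190+190/2.8,190+373/2.8),(190+500/2.8,190+373/2.8)],.016,'wrist')-[.7648,.0714,0]
print(np.c_[c*W[:,0]+s*W[:,1],-s*W[:,0]+c*W[:,1]].round(4))
# fingertip pixels -> depth of tips: left pad tip at zoom (190,172), x in tool?
i,o,R=campose('wrist')
ob=ctrl.get_obs(); Rt=Rq(ob['eef_rot']); P=np.array(ob['eef_pos'])
for back in [0,.005,.01]:
  for zz in [-.025,.025]:
    for x in [-.011,.011]:
      print(back,zz,x,proj([P+Rt@[x,-back,zz]],'wrist').round(1))
E
cat > plan.py <<'E'
# 2D: hinge (0,.125). hand pose (X,Z,tilt a from down, forward +)
import numpy as np
def hand(X,Z,a,n=80):
    # boundary pts: fingers +-.011 from TCP back to .073 ; body +-.043 .073..0.15; wrist +-.045 .. .32
    P=[]
    for l0,l1,w in [(0.004,.073,.0115),(.073,.15,.044),(.15,.32,.048)]:
        for l in np.linspace(l0,l1,n):
            for s in np.linspace(-w,w,9): P.append((s,l))
    P=np.array(P); d=np.array([np.sin(a),-np.cos(a)]); nn=np.array([np.cos(a),np.sin(a)]) # far side normal
    return np.array([X,Z])+P[:,:1]*nn-P[:,1:]*d
def flap(th):
    A=th-np.radians(21.25); h=np.array([0,.125]); e=lambda g:np.array([-np.cos(g),np.sin(g)])
    b=h+.2125*e(A); bar=h+.241*e(th-np.radians(16.9)); return h,b,bar
def sd(P,A,B):
    t=np.clip(((P-A)@(B-A))/((B-A)@(B-A)),0,1); return np.linalg.norm(P-(A+t[:,None]*(B-A)),axis=1)
def clear(th,H):
    h,b,bar=flap(th); return min((sd(H,h,b)-.002).min(),(sd(H,b,bar)-.002).min(),(np.linalg.norm(H-bar,axis=1)-.006).min())
def above(th,H): # any hand pt above flap polyline => bad
    h,b,bar=flap(th)
    # angle about hinge measure
    r=np.hypot(H[:,0],H[:,1]-.125); g=np.arctan2(H[:,1]-.125,-H[:,0])
    rb=np.array([0,.2125,.241]); gb=np.array([th-np.radians(21.25)]*2+[th-np.radians(16.9)])
    k=r<.241
    return (g[k]>np.interp(r[k],rb,gb)).any()
def rest(X,Z,deg):
    H=hand(X,Z,np.radians(deg))
    for th in np.arange(0,2.1,.01):
        if clear(th,H)>0 and not above(th,H): 
            h,b,bar=flap(th)
            d=[(sd(H,h,b)-.002),(sd(H,b,bar)-.002),(np.linalg.norm(H-bar,axis=1)-.006)]
            m=[x.min() for x in d]; i=int(np.argmin(m)); j=d[i].argmin()
            # hand-pot clearance: pots box x -.173..-.097, z<.05 ; bench
            pd=np.where((H[:,0]>-.175)&(H[:,0]<-.095),H[:,1]-.05,9).min()
            return round(th,2),['sheet','lip','bar'][i],H[j].round(3),'bar',bar.round(3),'gap',round(min(m),4),'zmin',H[:,1].min().round(3),'overpots',round(pd,3)
    return 'BLOCKED'
if __name__=='__main__':
    import sys
    for l in sys.stdin:
        if l.strip(): v=[float(x) for x in l.split()]; print(v,*rest(*v) if rest(*v)!='BLOCKED' else ['BLOCKED'])
E
python3 plan.py <<'E'
-0.225 0.02 45
-0.215 0.02 45
-0.205 0.03 45
-0.205 0.06 45
-0.20 0.1 45
-0.20 0.14 40
-0.19 0.16 30
-0.17 0.16 20
-0.14 0.14 10
-0.10 0.12 0
-0.07 0.10 0
-0.062 0.08 0
-0.062 0.03 0
-0.062 0.005 0
-0.08 0.005 0
-0.15 0.005 0
-0.2 0.005 0
-0.25 0.005 0
-0.28 0.005 0
E
```

```text
[[-0.0833 -0.1001]
 [-0.0829  0.0697]]
0 -0.025 -0.011 [[265.1 241.9]]
0 -0.025 0.011 [[267.2 281.4]]
0 0.025 -0.011 [[367.2 241.9]]
0 0.025 0.011 [[365.1 281.4]]
0.005 -0.025 -0.011 [[263.6 246.3]]
0.005 -0.025 0.011 [[265.7 286.8]]
0.005 0.025 -0.011 [[368.9 246.3]]
0.005 0.025 0.011 [[366.6 286.8]]
0.01 -0.025 -0.011 [[261.9 251. ]]
0.01 -0.025 0.011 [[264.2 292.5]]
0.01 0.025 -0.011 [[370.6 251. ]]
0.01 0.025 0.011 [[368.2 292.5]]
[-0.225, 0.02, 45.0] 0.0 bar [-0.237  0.048] bar [-0.231  0.055] gap 0.0033 zmin 0.015 overpots 9.0
[-0.215, 0.02, 45.0] 0.26 bar [-0.245  0.112] bar [-0.241  0.117] gap 0.0 zmin 0.015 overpots 9.0
[-0.205, 0.03, 45.0] 0.35 bar [-0.245  0.133] bar [-0.241  0.138] gap 0.0014 zmin 0.025 overpots 9.0
[-0.205, 0.06, 45.0] 0.46 bar [-0.243  0.16 ] bar [-0.238  0.165] gap 0.0008 zmin 0.055 overpots 9.0
[-0.2, 0.1, 45.0] 0.62 bar [-0.234  0.197] bar [-0.228  0.202] gap 0.002 zmin 0.095 overpots 9.0
[-0.2, 0.14, 40.0] 0.77 bar [-0.219  0.231] bar [-0.214  0.235] gap 0.0003 zmin 0.136 overpots 9.0
[-0.19, 0.16, 30.0] 0.93 bar [-0.2    0.265] bar [-0.194  0.268] 
[... 550 characters left out ...]
2, 0.03, 0.0] 1.89 sheet [-0.014  0.337] bar [0.006 0.366] gap 0.001 zmin 0.034 overpots 0.053
[-0.062, 0.005, 0.0] 1.89 sheet [-0.014  0.325] bar [0.006 0.366] gap 0.0017 zmin 0.009 overpots 0.028
[-0.08, 0.005, 0.0] 1.8 sheet [-0.032  0.325] bar [-0.016  0.365] gap 0.0014 zmin 0.009 overpots 0.028
[-0.15, 0.005, 0.0] 1.46 lip [-0.102  0.314] bar [-0.095  0.346] gap 0.0016 zmin 0.009 overpots -0.041
[-0.2, 0.005, 0.0] 1.22 bar [-0.152  0.319] bar [-0.145  0.317] gap 0.001 zmin 0.009 overpots 0.028
[-0.25, 0.005, 0.0] 0.92 bar [-0.202  0.267] bar [-0.195  0.266] gap 0.0006 zmin 0.009 overpots 9.0
[-0.28, 0.005, 0.0] 0.65 bar [-0.232  0.209] bar [-0.226  0.209] gap 0.0 zmin 0.009 overpots 9.0
```

Bar, pots and rear edge agree across the cameras, with the rear edge at box x of about -0.084. Next I tilt the hand 45° forward in front of the bar.

```bash
python3 -m pendant '[0.0067,0.0014,-0.0275,1.49,-7.35,0,0.03, 0.0067,0.0014,-0.0275,1.49,-7.35,0,0.03, 0.0067,0.0014,-0.0275,1.49,-7.35,0,0.03, 0.0067,0.0014,-0.0275,1.49,-7.35,0,0.03, 0.0067,0.0014,-0.0275,1.49,-7.35,0,0.03, 0.0067,0.0014,-0.0275,1.49,-7.35,0,0.03, 0,0,0,0,0,0,0.03]'
python3 - <<'E'
from h import *
tool(); save('scene','s3.png'); save('side','d3.png')
E
```

```text
time_s: 4.6
eef_pos: [0.4797, 0.0104, 0.1332]
eef_rot: [0.686, -0.627, -0.318, -0.189]
wrist_force: [-0.5, -0.8, -0.0]
opening: 0.351
t 4.6 pos [0.4797 0.0104 0.1332] box [-0.2915 -0.0031  0.1332]
tilt fwd deg 42.3 jaw ang 101.5 jaw z 0.011 q [-0.576 -0.299  2.475  0.953  0.626 -3.046] F [-0.5 -0.8 -0. ] op 0.35
```

View pics/s3.png

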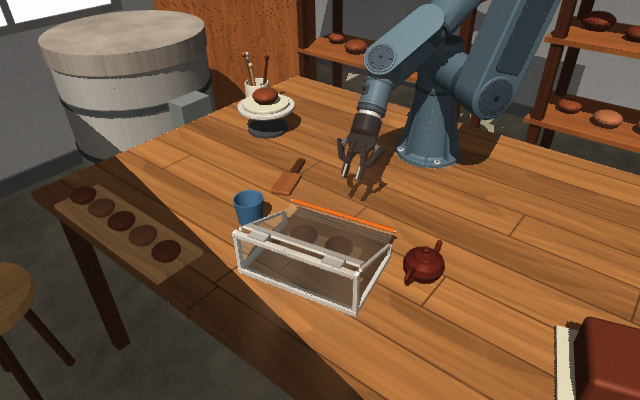

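View pics/d3.png

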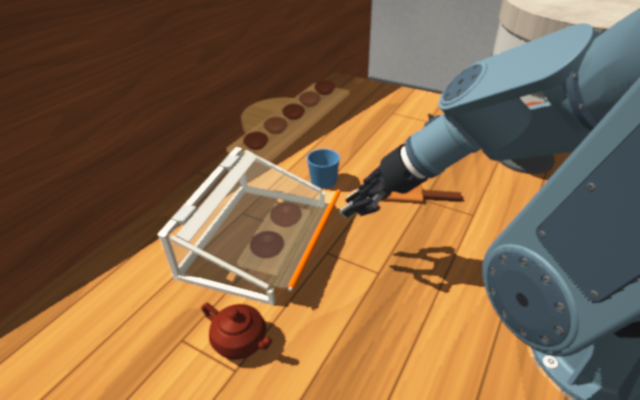

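The 45° tilt runs close to the q6 and q3 limits. I'll fit a small kinematic model and check which tilts and which half turn are reachable.

```bash
cat > kin.py <<'E'
import numpy as np
from scipy.spatial.transform import Rotation as R
from scipy.optimize import least_squares
data=[([-1.55227,.181418,1.60774,0,1.3538,-.20632],[.12819,-.56011,.23058],[.07936738,-.07928444,.70312409,-.70216188]),
([-.28,-.173,1.853,0,1.462,-2.048],[.4425,-.0048,.2852],[-.704,.704,.07,-.07]),
([-.576,-.299,2.475,.953,.626,-3.046],[.4797,.0104,.1332],[.686,-.627,-.318,-.189])]
def fk(q,k):
    h,L1,L2,t,d,e=k
    A=R.from_euler('z',q[0]); B=A*R.from_euler('y',q[1]); C=B*R.from_euler('y',q[2]); D=C*R.from_euler('z',q[3])*R.from_euler('y',q[4])
    p=np.array([0,0,h])+A.apply([0,d,0])+B.apply([0,0,L1])+C.apply([e,0,L2])+D.apply([0,0,t])
    return p,D*R.from_euler('z',q[5])
def fit():
    f=lambda k:np.concatenate([fk(q,k)[0]-p for q,p,_ in data])
    r=least_squares(f,[.2,.4,.4,.25,.12,0]); return r.x,r.fun
K,res=fit()
Q=lambda w:R.from_quat([w[1],w[2],w[3],w[0]])
C0=[fk(q,K)[1].inv()*Q(w) for q,p,w in data]
TC=C0[0]
lo=np.array([-2.99,-.89,.3,-1.14,0,-3.12]);hi=np.array([2.99,2.07,2.58,4.28,2.63,3.12])
def target(X,Z,deg,flip=False,Y=-.0105):
    c,s=np.cos(.2003),np.sin(.2003)
    p=np.array([.7648+c*X-s*Y,.0714+s*X+c*Y,Z])
    a=np.radians(deg); f=np.array([c,s,0]); y=f*np.sin(a)+np.array([0,0,-np.cos(a)]); z=np.array([-s,c,0])*(-1 if flip else 1); x=np.cross(y,z)
    return p,R.from_matrix(np.c_[x,y,z])
def ik(p,Rt,q0):
    def f(q):
        pp,RR=fk(q,K); return np.r_[(pp-p)*5,((RR*TC).inv()*Rt).as_rotvec()]
    r=least_squares(f,np.clip(q0,lo+.001,hi-.001),bounds=(lo,hi)); return r.x,np.abs(r.fun).max()
if __name__=='__main__':
    print(K.round(4),np.abs(res).max()); print([c.as_quat().round(3) for c in C0])
    for flip in [0,1]:
        q=np.array(data[2][0]); 
        if flip: q[5]+=np.pi
        for v in [(-.29,.12,42),(-.27,.02,30),(-.27,.02,40),(-.225,.015,35),(-.225,.015,45),(-.22,.05,40),(-.21,.09,40),(-.20,.12,35),(-.17,.14,20),(-.10,.12,0),(-.06,.1,0),(-.06,0,0),(-.3,0,0),(-.3,.15,0)]:
            q,e=ik(*target(*v,flip),q); print(flip,v,q.round(2),round(e,4))
E
python3 kin.py
```

```text
[0.3134 0.4379 0.5145 0.3189 0.1177 0.0851] 7.982988255428314e-05
[array([ 0.5, -0.5, -0.5,  0.5]), array([-0.5,  0.5,  0.5, -0.5]), array([ 0.5, -0.5, -0.5,  0.5])]
0 (-0.29, 0.12, 42) [-0.58 -0.24  2.47  1.    0.59 -3.12] 0.0012
0 (-0.27, 0.02, 30) [-0.42  0.15  2.3   0.88  0.38 -2.97] 0.0
0 (-0.27, 0.02, 40) [-0.42  0.12  2.34  1.07  0.36 -3.12] 0.1161
0 (-0.225, 0.015, 35) [-0.37  0.24  2.23  1.09  0.34 -3.12] 0.0272
0 (-0.225, 0.015, 45) [-0.35  0.22  2.24  1.14  0.32 -3.12] 0.1776
0 (-0.22, 0.05, 40) [-0.38  0.14  2.26  1.11  0.37 -3.12] 0.0532
0 (-0.21, 0.09, 40) [-0.39  0.06  2.27  1.09  0.42 -3.1 ] 0.0
0 (-0.2, 0.12, 35) [-0.34  0.01  2.18  0.67  0.5  -2.63] 0.0
0 (-0.17, 0.14, 20) [-0.23  0.13  1.9   0.2   0.79 -2.12] 0.0
0 (-0.1, 0.12, 0) [-0.12  0.49  1.43 -0.    1.21 -1.89] 0.0
0 (-0.06, 0.1, 0) [-0.1   0.6   1.32 -0.    1.22 -1.87] 0.0
0 (-0.06, 0, 0) [-0.1   0.72  1.35 -0.    1.07 -1.87] 0.0
0 (-0.3, 0, 0) [-0.25  0.32  2.   -0.    0.83 -2.02] 0.0
0 (-0.3, 0.15, 0) [-0.25  0.04  1.93 -0.    1.16 -2.02] 0.0
1 (-0.29, 0.12, 42) [-0.58 -0.24  2.47  1.01  0.59  0.02] 0.0
1 (-0.27, 0.02, 30) [-0.42  0.15  2.3   0.88  0.38  0.18] 0.0
1 (-0.27, 0.02, 40) [-0.51  0.18  2.4   1.58  0.43 -0.59] 0.0
1 (-0.225, 0.015, 35) [-0.38  0.25  2.25  1.23  0.34 -0.14] 0.0
1 (-0.225, 0.015, 45) [-0.46  0.3   2.33  1.9   0.47 -0.86] 0.0
1 (-0.22, 0.05, 40) [-0.41  0.16  2.29  1.36  0.39 -0.26] 0.0
1 (-0.21, 0.09, 40) [-0.39  0.06  2.27  1.09  0.42  0.04] 0.0
1 (-0.2, 0.12, 35) [-0.34  0.01  2.18  0.67  0.5   0.51] 0.0
1 (-0.17, 0.14, 20) [-0.23  0.13  1.9   0.2   0.79  1.02] 0.0
1 (-0.1, 0.12, 0) [-0.12  0.49  1.43  0.    1.21  1.26] 0.0
1 (-0.06, 0.1, 0) [-0.1   0.6   1.32  0.    1.22  1.27] 0.0
1 (-0.06, 0, 0) [-0.1   0.72  1.35  0.    1.07  1.27] 0.0
1 (-0.3, 0, 0) [-0.25  0.32  2.    0.    0.83  1.12] 0.0
1 (-0.3, 0.15, 0) [-0.25  0.04  1.93  0.    1.16  1.12] 0.0
```

```bash
cat > seq.py <<'E'
import sys
from kin import *; from plan import rest
q=np.array(data[2][0])
for l in sys.stdin:
    if not l.strip(): continue
    v=[float(x) for x in l.split()]
    q,e=ik(*target(*v),q); r=rest(*v); print(v,q.round(2),round(e,3),*(r if r!='BLOCKED' else [r]))
E
python3 seq.py <<'E'
-.29 .10 33
-.27 .03 33
-.255 .014 33
-.24 .014 33
-.232 .014 33
-.228 .02 33
-.225 .035 35
-.222 .05 38
-.22 .07 40
-.215 .09 40
-.205 .115 38
-.195 .135 34
-.185 .15 29
-.175 .155 24
-.155 .15 18
-.135 .14 13
-.115 .13 9
-.095 .12 6
-.075 .11 5
-.060 .10 5
-.060 .05 5
-.060 .0 5
E
```

```text
[-0.29, 0.1, 33.0] [-0.48 -0.15  2.37  0.69  0.57 -2.78] 0.0 0.0 bar [-0.283  0.11 ] bar [-0.231  0.055] gap 0.0694 zmin 0.097 overpots 9.0
[-0.27, 0.03, 33.0] [-0.44  0.11  2.34  1.02  0.39 -3.12] 0.001 0.0 bar [-0.263  0.04 ] bar [-0.231  0.055] gap 0.0294 zmin 0.027 overpots 9.0
[-0.255, 0.014, 33.0] [-0.41  0.19  2.29  1.05  0.36 -3.12] 0.015 0.0 bar [-0.257  0.038] bar [-0.231  0.055] gap 0.0253 zmin 0.011 overpots 9.0
[-0.24, 0.014, 33.0] [-0.39  0.22  2.26  1.07  0.35 -3.12] 0.007 0.0 bar [-0.246  0.045] bar [-0.231  0.055] gap 0.0127 zmin 0.011 overpots 9.0
[-0.232, 0.014, 33.0] [-0.38  0.23  2.24  1.08  0.34 -3.12] 0.002 0.28 bar [-0.247  0.118] bar [-0.241  0.121] gap 0.001 zmin 0.011 overpots 9.0
[-0.228, 0.02, 33.0] [-0.37  0.22  2.24  1.04  0.35 -3.08] 0.0 0.33 bar [-0.247  0.13 ] bar [-0.241  0.133] gap 0.001 zmin 0.017 overpots 9.0
[-0.225, 0.035, 35.0] [-0.38  0.19  2.25  1.08  0.36 -3.12] 0.001 0.38 bar [-0.246  0.142] bar [-0.24   0.145] gap 0.001 zmin 0.032 overpots 9.0
[-0.222, 0.05, 38.0] [-0.38  0.14  2.26  1.1   0.37 -3.12] 0.025 0.42 bar [-0.245  0.151] bar [-
[... 1369 characters left out ...]
.13  0.44  1.52  0.04  1.09 -1.92] 0.0 1.63 sheet [-0.069  0.328] bar [-0.056  0.359] gap 0.0014 zmin 0.123 overpots 0.073
[-0.075, 0.11, 5.0] [-0.12  0.5   1.45  0.03  1.11 -1.9 ] 0.0 1.74 sheet [-0.046  0.332] bar [-0.03   0.364] gap 0.0018 zmin 0.113 overpots 0.129
[-0.06, 0.1, 5.0] [-0.11  0.54  1.41  0.03  1.11 -1.89] 0.0 1.8 sheet [-0.032  0.335] bar [-0.016  0.365] gap 0.0004 zmin 0.103 overpots 0.119
[-0.06, 0.05, 5.0] [-0.11  0.61  1.43  0.03  1.03 -1.9 ] 0.0 1.78 sheet [-0.037  0.334] bar [-0.021  0.365] gap 0.0005 zmin 0.053 overpots 0.069
[-0.06, 0.0, 5.0] [-0.11  0.68  1.43  0.03  0.95 -1.9 ] 0.0 1.76 sheet [-0.04   0.323] bar [-0.025  0.365] gap 0.0016 zmin 0.003 overpots 0.019
```

```bash
cat > seqA.py <<'E'
from kin import *; from plan import rest
import sys
def tcp(phi,l,a,off=.0175):
    f,a=np.radians(phi),np.radians(a); bar=np.array([-.241*np.cos(f),.125+.241*np.sin(f)])
    return bar+l*np.array([np.sin(a),-np.cos(a)])-off*np.array([np.cos(a),np.sin(a)])
if __name__=='__main__':
    q=np.array(data[2][0])
    for phi,l,a in [(-17,.022,30),(-10,.022,30),(0,.022,32),(10,.022,36),(20,.022,40),(30,.022,44),(40,.022,46),(50,.022,46),(60,.022,45),(65,.022,43)]:
        X,Z=tcp(phi,l,a); q,e=ik(*target(X,Z,a),q); print(phi,a,round(X,4),round(Z,4),q.round(2),round(e,3),rest(X,Z,a))
E
python3 seqA.py
```

```text
-17 30 -0.2346 0.0267 [-0.36  0.19  2.22  0.79  0.38 -2.82] 0.0 (np.float64(0.35), 'bar', array([-0.246,  0.135]), 'bar', array([-0.241,  0.138]), 'gap', np.float64(0.0006), 'zmin', np.float64(0.024), 'overpots', np.float64(9.0))
-10 30 -0.2415 0.0553 [-0.37  0.1   2.24  0.68  0.44 -2.71] 0.0 (np.float64(0.41), 'bar', array([-0.245,  0.149]), 'bar', array([-0.239,  0.153]), 'gap', np.float64(0.0005), 'zmin', np.float64(0.053), 'overpots', np.float64(9.0))
0 32 -0.2442 0.0971 [-0.39 -0.02  2.26  0.64  0.52 -2.66] 0.0 (np.float64(0.3), 'bar', array([-0.247,  0.123]), 'bar', array([-0.241,  0.126]), 'gap', np.float64(0.0006), 'zmin', np.float64(0.094), 'overpots', np.float64(9.0))
10 36 -0.2386 0.1388 [-0.41 -0.13  2.27  0.68  0.57 -2.68] 0.0 (np.float64(0.47), 'bar', array([-0.242,  0.164]), 'bar', array([-0.237,  0.167]), 'gap', np.float64(0.0001), 'zmin', np.float64(0.135), 'overpots', np.float64(9.0))
20 40 -0.2257 0.1793 [-0.42 -0.2   2.27  0.72  0.6  -2.7 ] 0.0 (np.float64(0.65), 'bar', array([-0.231,  0.204]), 'bar', array([-0.226,  0.209]), 'gap', np.float64(0.0013), 'zmin', np.
[... 486 characters left out ...]
float64(9.0))
50 46 -0.1512 0.2817 [-0.34 -0.2   2.08  0.67  0.64 -2.53] 0.0 (np.float64(1.21), 'lip', array([-0.146,  0.293]), 'bar', array([-0.147,  0.316]), 'gap', np.float64(0.0007), 'zmin', np.float64(0.276), 'overpots', np.float64(0.226))
60 45 -0.1173 0.3058 [-0.29 -0.14  1.97  0.57  0.67 -2.4 ] 0.0 (np.float64(1.4), 'lip', array([-0.112,  0.317]), 'bar', array([-0.108,  0.34 ]), 'gap', np.float64(0.0008), 'zmin', np.float64(0.3), 'overpots', np.float64(0.25))
65 43 -0.0996 0.3154 [-0.27 -0.09  1.89  0.49  0.71 -2.31] 0.0 (np.float64(1.49), 'lip', array([-0.094,  0.326]), 'bar', array([-0.088,  0.349]), 'gap', np.float64(0.0005), 'zmin', np.float64(0.31), 'overpots', np.float64(0.26))
```

```bash
cat > seqB.py <<'E'
from kin import *; from plan import rest
import sys
q=np.array([-.29,-.14,1.97,.57,.67,-2.4])
for l in sys.stdin:
    v=[float(x) for x in l.split()]
    q,e=ik(*target(*v),q); r=rest(*v); print(v,q.round(2),round(e,3),r[0],r[1],r[2],r[4],'z',r[8],'op',r[10])
E
python3 seqB.py <<'E'
-.117 .306 45
-.105 .29 40
-.095 .27 35
-.09 .25 30
-.085 .22 24
-.08 .19 18
-.075 .16 12
-.068 .13 8
-.062 .10 5
-.060 .07 5
-.060 .03 5
-.060 .0 5
E
```

```text
[-0.117, 0.306, 45.0] [-0.29 -0.14  1.97  0.57  0.67 -2.4 ] 0.0 1.4 lip [-0.112  0.317] [-0.108  0.34 ] z 0.301 op 0.251
[-0.105, 0.29, 40.0] [-0.26 -0.06  1.9   0.45  0.71 -2.28] 0.0 1.44 sheet [-0.099  0.3  ] [-0.1    0.344] z 0.286 op 0.236
[-0.095, 0.27, 35.0] [-0.23  0.02  1.83  0.35  0.76 -2.19] 0.0 1.44 sheet [-0.088  0.28 ] [-0.1    0.344] z 0.267 op 0.217
[-0.09, 0.25, 30.0] [-0.21  0.09  1.76  0.27  0.82 -2.11] 0.0 1.51 lip [-0.088  0.335] [-0.084  0.351] z 0.248 op 0.198
[-0.085, 0.22, 24.0] [-0.18  0.18  1.69  0.2   0.89 -2.05] 0.0 1.56 sheet [-0.074  0.305] [-0.073  0.355] z 0.219 op 0.169
[-0.08, 0.19, 18.0] [-0.16  0.27  1.61  0.13  0.96 -1.99] 0.0 1.59 sheet [-0.077  0.323] [-0.066  0.357] z 0.19 op 0.149
[-0.075, 0.16, 12.0] [-0.14  0.37  1.53  0.08  1.04 -1.94] 0.0 1.66 sheet [-0.061  0.327] [-0.049  0.361] z 0.162 op 0.149
[-0.068, 0.13, 8.0] [-0.12  0.46  1.47  0.05  1.08 -1.91] 0.0 1.73 sheet [-0.048  0.332] [-0.033  0.364] z 0.132 op 0.146
[-0.062, 0.1, 5.0] [-0.11  0.54  1.42  0.03  1.1  -1.89] 0.0 1.79 sheet [-0.034  0.335] [-0.018  0.365] z 0.103 op 0.119
[-0.06, 0.07, 5.0] [-0.11  0.58  1.42  0.03  1.06 -1.89] 0.0 1.79 sheet [-0.035  0.335] [-0.018  0.365] z 0.073 op 0.089
[-0.06, 0.03, 5.0] [-0.11  0.63  1.43  0.03  0.99 -1.9 ] 0.0 1.77 sheet [-0.038  0.334] [-0.023  0.365] z 0.033 op 0.049
[-0.06, 0.0, 5.0] [-0.11  0.68  1.43  0.03  0.95 -1.9 ] 0.0 1.76 sheet [-0.04   0.323] [-0.025  0.365] z 0.003 op 0.019
```

```bash
cat > seqC.py <<'E'
from kin import *; import plan, sys
from plan import *
def above2(th,H):
    r=np.hypot(H[:,0],H[:,1]-.125); g=np.arctan2(H[:,1]-.125,-H[:,0])
    rb=np.array([0,.2125,.241]); gb=np.array([th-np.radians(21.25)]*2+[th-np.radians(16.9)])
    k=r<.262
    return (g[k]>np.interp(r[k],rb,gb)).any()
if __name__=='__main__':
  q=np.array([-.29,-.14,1.97,.57,.67,-2.4])
  for l in sys.stdin:
    v=[float(x) for x in l.split()]
    q,e=ik(*target(*v),q); plan.above=lambda th,H:False
    r1=rest(*v); plan.above=above2; r=rest(*v)
    print(v,q.round(2),round(e,3),'hook',r1[0] if r1!='BLOCKED' else r1,'under',*((r[0],r[1],r[2],r[4],'z',r[8],'op',r[10]) if r!='BLOCKED' else [r]))
E
python3 seqC.py <<'E'
-.206 .2175 44
-.181 .252 50
-.151 .282 55
-.130 .285 55
-.115 .285 55
-.105 .285 55
-.095 .285 55
-.085 .28 52
-.085 .26 48
-.085 .24 42
-.085 .22 35
-.085 .20 28
-.08 .18 20
-.075 .16 12
E
```

```text
[-0.206, 0.2175, 44.0] [-0.41 -0.24  2.24  0.76  0.62 -2.7 ] 0.0 hook 0.0 under 0.82 lip [-0.201  0.228] [-0.209  0.246] z 0.212 op 9.0
[-0.181, 0.252, 50.0] [-0.41 -0.25  2.23  0.91  0.59 -2.81] 0.0 hook 0.0 under 1.02 lip [-0.177  0.263] [-0.18   0.285] z 0.246 op 9.0
[-0.151, 0.282, 55.0] [-0.39 -0.23  2.19  1.03  0.56 -2.9 ] 0.0 hook 0.0 under 1.2 lip [-0.148  0.294] [-0.149  0.315] z 0.275 op 0.225
[-0.13, 0.285, 55.0] [-0.36 -0.18  2.14  1.03  0.53 -2.87] 0.0 hook 0.0 under 1.32 sheet [-0.127  0.297] [-0.125  0.331] z 0.278 op 0.228
[-0.115, 0.285, 55.0] [-0.33 -0.14  2.11  1.03  0.51 -2.86] 0.0 hook 0.0 under 1.38 sheet [-0.112  0.297] [-0.113  0.338] z 0.278 op 0.228
[-0.105, 0.285, 55.0] [-0.32 -0.11  2.09  1.03  0.5  -2.86] 0.0 hook 0.0 under 1.42 sheet [-0.102  0.297] [-0.104  0.342] z 0.278 op 0.228
[-0.095, 0.285, 55.0] [-0.31 -0.09  2.06  1.02  0.49 -2.85] 0.0 hook 0.0 under 1.47 sheet [-0.092  0.297] [-0.093  0.347] z 0.278 op 0.228
[-0.085, 0.28, 52.0] [-0.29 -0.05  2.01  0.88  0.5  -2.7 ] 0.0 hook 0.0 under 1.5 sheet [-0.081  0.292] [-0.086  0.35 ] z 0.273 op 0.223
[-0.085, 0.26, 48.0] [-0.27 -0.01  1.98  0.75  0.52 -2.58] 0.0 hook 0.0 under 1.46 sheet [-0.08   0.271] [-0.095  0.346] z 0.254 op 0.204
[-0.085, 0.24, 42.0] [-0.25  0.04  1.92  0.56  0.57 -2.4 ] 0.0 hook 0.0 under 1.46 lip [-0.101  0.324] [-0.095  0.346] z 0.235 op 0.185
[-0.085, 0.22, 35.0] [-0.22  0.1   1.85  0.39  0.66 -2.23] 0.0 hook 0.0 under 1.49 sheet [-0.091  0.305] [-0.088  0.349] z 0.217 op 0.167
[-0.085, 0.2, 28.0] [-0.19  0.17  1.77  0.26  0.77 -2.11] 0.0 hook 0.0 under 1.49 sheet [-0.08   0.285] [-0.088  0.349] z 0.198 op 0.148
[-0.08, 0.18, 20.0] [-0.16  0.27  1.65  0.16  0.9  -2.01] 0.0 hook 0.0 under 1.55 sheet [-0.084  0.32 ] [-0.075  0.354] z 0.18 op 0.138
[-0.075, 0.16, 12.0] [-0.14  0.37  1.53  0.08  1.04 -1.94] 0.0 hook 0.0 under 1.66 sheet [-0.061  0.327] [-0.049  0.361] z 0.162 op 0.149
```

The plan is to hook the bar on the fingertips at about 30° tilt, follow its arc, steepen to 55° while sliding the tip in under the sheet, then swing upright behind the board. The model shows this as continuous and within joint ranges.

```bash
cat > dl.py <<'E'
from h import *; from kin import target; import sys
from scipy.spatial.transform import Rotation as R
def dl(X,Z,a,n,Y=-.0105):
    o=ctrl.get_obs(); p,Rt=target(X,Z,a,False,Y); d=p-np.array(o['eef_pos']); rv=np.degrees((Rt*R.from_matrix(Rq(o['eef_rot'])).inv()).as_rotvec())
    print('to',X,Z,a,'total',d.round(4),rv.round(2),'| per row of',n,(d/n).round(4),(rv/n).round(2))
if __name__=='__main__':
    tool()
    v=[float(x) for x in sys.argv[1:]]; dl(v[0],v[1],v[2],int(v[3]),*v[4:])
E
python3 dl.py -.285 .03 30 5
```

```text
t 4.7 pos [0.4821 0.0091 0.1363] box [-0.2894 -0.0048  0.1363]
tilt fwd deg 42.4 jaw ang 101.6 jaw z 0.007 q [-0.575 -0.301  2.469  0.949  0.626 -3.042] F [1.1 0.5 0. ] op 0.35
to -0.285 0.03 30.0 total [ 0.0055 -0.0047 -0.1063] [-2.85 12.09 -0.06] | per row of 5 [ 0.0011 -0.0009 -0.0213] [-0.57  2.42 -0.01]
```

```bash
python3 -m pendant '[0.0011,-0.0009,-0.0213,-0.57,2.42,0,0.03, 0.0011,-0.0009,-0.0213,-0.57,2.42,0,0.03, 0.0011,-0.0009,-0.0213,-0.57,2.42,0,0.03, 0.0011,-0.0009,-0.0213,-0.57,2.42,0,0.03, 0.0011,-0.0009,-0.0213,-0.57,2.42,0,0.03, 0,0,0,0,0,0,0.03]'; python3 dl.py -.236 .023 30 4
python3 - <<'E'
from h import *
save('side','d4.png')
E
```

```text
time_s: 5.45
eef_pos: [0.4889, 0.0052, 0.0298]
eef_rot: [0.698, -0.661, -0.252, -0.113]
wrist_force: [0.3, -1.1, 0.2]
opening: 0.349
t 5.45 pos [0.4889 0.0052 0.0298] box [-0.2835 -0.01    0.0298]
tilt fwd deg 30.1 jaw ang 101.7 jaw z -0.0 q [-0.443  0.088  2.337  0.849  0.414 -2.954] F [ 0.3 -1.1  0.2] op 0.35
to -0.236 0.023 30.0 total [ 0.0467  0.009  -0.0068] [-0.01  0.1  -0.2 ] | per row of 4 [ 0.0117  0.0022 -0.0017] [-0.    0.03 -0.05]
```

View pics/d4.png

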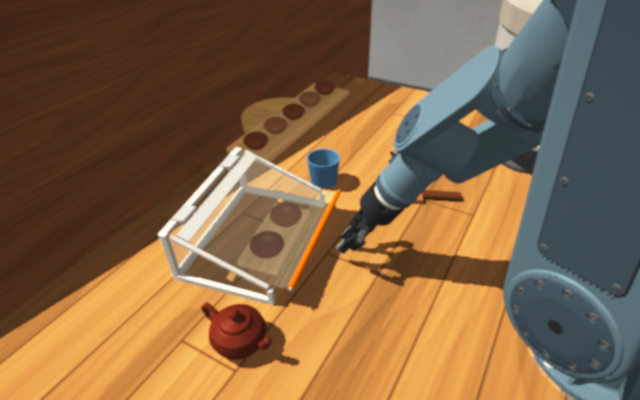

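The fingers are low, just in front of the bar, at about (347,243). Now I slide them under it.

```bash
python3 -m pendant '[0.0117,0.0022,-0.0017,0,0,0,0.03, 0.0117,0.0022,-0.0017,0,0,0,0.03, 0.0117,0.0022,-0.0017,0,0,0,0.03, 0.0117,0.0022,-0.0017,0,0,0,0.03, 0,0,0,0,0,0,0.03]'; python3 dl.py -.2415 .0553 30 3
python3 - <<'E'
from h import *
save('side','d5.png');save('scene','s5.png')
a=cv2.imread('pics/d5.png')[140:300,200:460];b=cv2.imread('pics/s5.png')[120:280,240:500]
cv2.imwrite('pics/z5.png',np.hstack([cv2.resize(a,None,fx=1.5,fy=1.5),cv2.resize(b,None,fx=1.5,fy=1.5)]))
E
```

```text
time_s: 6.12
eef_pos: [0.535, 0.0143, 0.0224]
eef_rot: [0.698, -0.661, -0.252, -0.114]
wrist_force: [-0.7, -0.2, 0.7]
opening: 0.352
t 6.12 pos [0.535  0.0143 0.0224] box [-0.2366 -0.0103  0.0224]
tilt fwd deg 30.1 jaw ang 101.6 jaw z 0.0 q [-0.364  0.2    2.226  0.827  0.375 -2.866] F [-0.7 -0.2  0.7] op 0.35
to -0.2415 0.0553 30.0 total [-0.0048 -0.0012  0.0329] [-0.03  0.1  -0.15] | per row of 3 [-0.0016 -0.0004  0.011 ] [-0.01  0.03 -0.05]
```

View pics/z5.png

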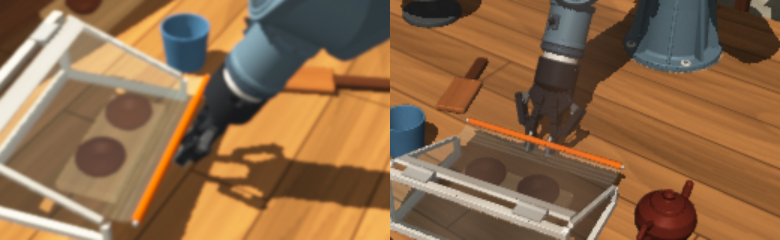

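The fingertips are under the bar and show through the sheet. Lifting now.

```bash
python3 -m pendant '[-0.0016,-0.0004,0.011,0,0,0,0.03, -0.0016,-0.0004,0.011,0,0,0,0.03, -0.0016,-0.0004,0.011,0,0,0,0.03, -0.001,0,0.014,0.13,-0.65,0,0.03, -0.001,0,0.014,0.13,-0.65,0,0.03, -0.001,0,0.014,0.13,-0.65,0,0.03, 0,0,0,0,0,0,0.03]'; python3 dl.py -.2386 .1388 36 3
python3 - <<'E'
from h import *
save('side','d6.png');save('scene','s6.png')
a=cv2.imread('pics/d6.png')[140:300,200:460];b=cv2.imread('pics/s6.png')[120:280,240:500]
cv2.imwrite('pics/z6.png',np.hstack([cv2.resize(a,None,fx=1.5,fy=1.5),cv2.resize(b,None,fx=1.5,fy=1.5)]))
E
```

```text
time_s: 7.1
eef_pos: [0.5251, 0.0128, 0.097]
eef_rot: [0.696, -0.656, -0.262, -0.125]
wrist_force: [-3.3, -2.2, -2.0]
opening: 0.349
t 7.1 pos [0.5251 0.0128 0.097 ] box [-0.2466 -0.0097  0.097 ]
tilt fwd deg 32.0 jaw ang 101.6 jaw z 0.0 q [-0.392 -0.029  2.263  0.641  0.52  -2.666] F [-3.3 -2.2 -2. ] op 0.35
to -0.2386 0.1388 36.0 total [0.008  0.0008 0.0418] [ 0.78 -3.91 -0.1 ] | per row of 3 [0.0027 0.0003 0.0139] [ 0.26 -1.3  -0.03]
```

View pics/z6.png

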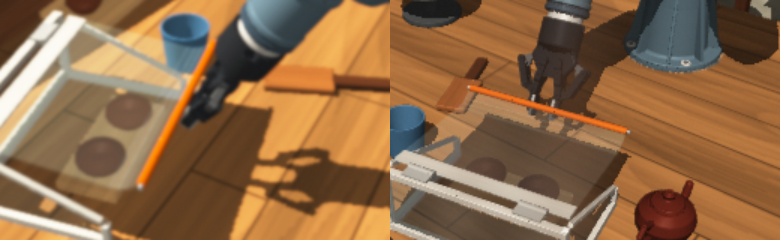

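The bar is lifting on the fingertips and the wrist reads about 4 N. Continuing along the arc.

```bash
python3 -m pendant '[0.0027,0.0003,0.0139,0.26,-1.3,0,0.03, 0.0027,0.0003,0.0139,0.26,-1.3,0,0.03, 0.0027,0.0003,0.0139,0.26,-1.3,0,0.03, 0.0042,0.0009,0.0135,0.26,-1.3,0,0.03, 0.0042,0.0009,0.0135,0.26,-1.3,0,0.03, 0.0042,0.0009,0.0135,0.26,-1.3,0,0.03, 0.0064,0.0013,0.0127,0.26,-1.3,0,0.03, 0.0064,0.0013,0.0127,0.26,-1.3,0,0.03, 0.0064,0.0013,0.0127,0.26,-1.3,0,0.03, 0,0,0,0,0,0,0.03]'; python3 dl.py -.181 .252 50 3
python3 - <<'E'
from h import *
save('side','d7.png');save('scene','s7.png')
a=cv2.imread('pics/d7.png')[140:300,200:460];b=cv2.imread('pics/s7.png')[120:280,240:500]
cv2.imwrite('pics/z7.png',np.hstack([cv2.resize(a,None,fx=1.5,fy=1.5),cv2.resize(b,None,fx=1.5,fy=1.5)]))
E
```

```text
time_s: 8.45
eef_pos: [0.567, 0.0199, 0.2192]
eef_rot: [0.678, -0.626, -0.331, -0.198]
wrist_force: [-4.5, -0.7, -0.9]
opening: 0.35
t 8.45 pos [0.567  0.0199 0.2192] box [-0.204  -0.0111  0.2192]
tilt fwd deg 44.1 jaw ang 101.6 jaw z -0.002 q [-0.412 -0.237  2.236  0.765  0.615 -2.705] F [-4.5 -0.7 -0.9] op 0.35
to -0.181 0.252 50.0 total [0.0225 0.0052 0.0328] [ 1.3  -5.71 -0.07] | per row of 3 [0.0075 0.0017 0.0109] [ 0.43 -1.9  -0.02]
```

View pics/z7.png

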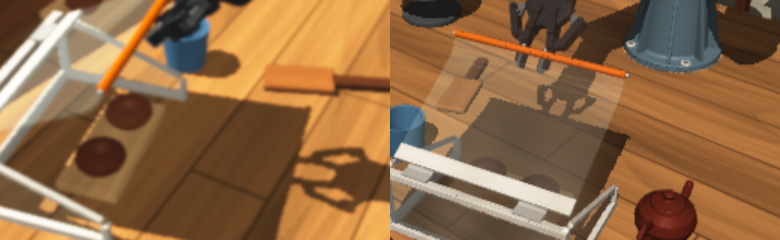

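The flap is about level with the bar near the fingertips, as modelled. Next I steepen the hand and go under the sheet.

```bash
python3 -m pendant '[0.0075,0.0017,0.0109,0.43,-1.9,0,0.03, 0.0075,0.0017,0.0109,0.43,-1.9,0,0.03, 0.0075,0.0017,0.0109,0.43,-1.9,0,0.03, 0.0098,0.002,0.01,0.33,-1.63,0,0.03, 0.0098,0.002,0.01,0.33,-1.63,0,0.03, 0.0098,0.002,0.01,0.33,-1.63,0,0.03, 0.0103,0.0021,0.0015,0,0,0,0.03, 0.0103,0.0021,0.0015,0,0,0,0.03, 0.0074,0.0015,0,0,0,0,0.03, 0.0074,0.0015,0,0,0,0,0.03, 0,0,0,0,0,0,0.03]'; python3 dl.py -.095 .285 55 3
python3 - <<'E'
from h import *
save('side','d8.png');save('scene','s8.png')
a=cv2.imread('pics/d8.png')[40:240,160:420];b=cv2.imread('pics/s8.png')[90:290,230:490]
cv2.imwrite('pics/z8.png',np.hstack([cv2.resize(a,None,fx=1.5,fy=1.5),cv2.resize(b,None,fx=1.5,fy=1.5)]))
E
```

```text
time_s: 9.93
eef_pos: [0.6537, 0.0388, 0.2828]
eef_rot: [0.658, -0.591, -0.387, -0.26]
wrist_force: [-1.6, -1.0, -1.4]
opening: 0.356
t 9.93 pos [0.6537 0.0388 0.2828] box [-0.1154 -0.0099  0.2828]
tilt fwd deg 54.8 jaw ang 101.6 jaw z 0.001 q [-0.335 -0.134  2.109  1.025  0.512 -2.863] F [-1.6 -1.  -1.4] op 0.36
to -0.095 0.285 55.0 total [0.0201 0.0034 0.0022] [-0.03 -0.22 -0.12] | per row of 3 [0.0067 0.0011 0.0007] [-0.01 -0.07 -0.04]
```

View pics/z8.png

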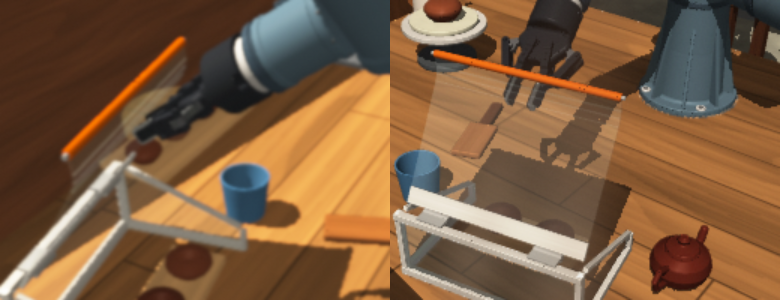

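The hand is under the bar with the tips against the sheet. Next it goes in farther, then swings down.

```bash
python3 -m pendant '[0.0067,0.0011,0.0007,0,0,0,0.03, 0.0067,0.0011,0.0007,0,0,0,0.03, 0.0067,0.0011,0.0007,0,0,0,0.03, 0.0098,0.002,-0.005,-0.6,2.94,0,0.03, 0,0,-0.01,-0.4,1.96,0,0.03, 0,0,-0.01,-0.4,1.96,0,0.03, 0,0,-0.01,-0.6,2.94,0,0.03, 0,0,-0.01,-0.6,2.94,0,0.03, 0,0,-0.01,-0.7,3.43,0,0.03, 0,0,-0.01,-0.7,3.43,0,0.03,0,0,0,0,0,0,0.03]'; python3 dl.py -.085 .20 28 2
python3 - <<'E'
from h import *
save('side','d9.png');save('scene','s9.png')
a=cv2.imread('pics/d9.png')[40:240,160:420];b=cv2.imread('pics/s9.png')[90:290,230:490]
cv2.imwrite('pics/z9.png',np.hstack([cv2.resize(a,None,fx=1.5,fy=1.5),cv2.resize(b,None,fx=1.5,fy=1.5)]))
E
```

```text
time_s: 11.4
eef_pos: [0.6838, 0.0444, 0.2198]
eef_rot: [0.693, -0.649, -0.278, -0.142]
wrist_force: [-0.8, 0.2, -2.9]
opening: 0.353
t 11.4 pos [0.6838 0.0444 0.2198] box [-0.0848 -0.0104  0.2198]
tilt fwd deg 34.8 jaw ang 101.6 jaw z 0.002 q [-0.221  0.101  1.844  0.389  0.67  -2.236] F [-0.8  0.2 -2.9] op 0.35
to -0.085 0.2 28.0 total [-0.0002 -0.0002 -0.0198] [-1.46  6.63 -0.13] | per row of 2 [-0.0001 -0.0001 -0.0099] [-0.73  3.32 -0.07]
```

View pics/z9.png

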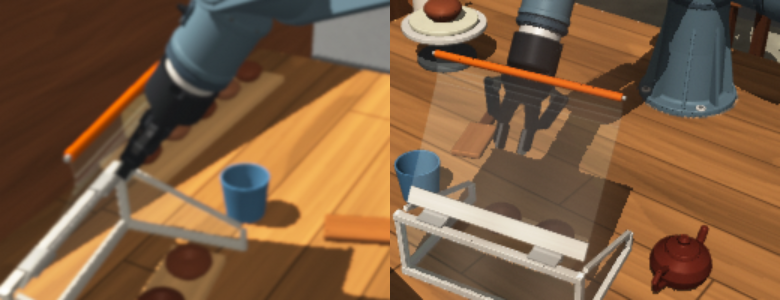

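The body is under the sheet. Swinging upright behind the board.

```bash
python3 -m pendant '[0,0,-0.0099,-0.73,3.32,0,0.03, 0,0,-0.0099,-0.73,3.32,0,0.03, 0.0025,0.0005,-0.01,-0.8,3.92,0,0.03, 0.0025,0.0005,-0.01,-0.8,3.92,0,0.03, 0.0025,0.0005,-0.01,-0.8,3.92,0,0.03, 0.0025,0.0005,-0.01,-0.8,3.92,0,0.03, 0.0035,0.0007,-0.015,-0.4,1.96,0,0.03, 0.0035,0.0007,-0.015,-0.4,1.96,0,0.03, 0.0059,0.0012,-0.015,-0.3,1.47,0,0.03, 0.0059,0.0012,-0.015,-0.3,1.47,0,0.03, 0,0,0,0,0,0,0.03]'; python3 dl.py -.056 .065 5 2
python3 - <<'E'
from h import *
save('wrist','w10.png');save('scene','s10.png');save('side','d10.png')
a=cv2.imread('pics/d10.png')[40:310,130:420];b=cv2.imread('pics/s10.png')[70:340,220:470]
cv2.imwrite('pics/z10.png',np.hstack([cv2.resize(a,None,fx=1.45,fy=1.45),cv2.resize(b,None,fx=1.45,fy=1.45)]))
E
```

```text
time_s: 12.88
eef_pos: [0.712, 0.0501, 0.0995]
eef_rot: [0.706, -0.699, -0.102, 0.041]
wrist_force: [0.1, -0.8, -0.4]
opening: 0.347
t 12.88 pos [0.712  0.0501 0.0995] box [-0.056  -0.0103  0.0995]
tilt fwd deg 5.0 jaw ang 101.6 jaw z 0.001 q [-0.108  0.551  1.398  0.031  1.11  -1.894] F [ 0.1 -0.8 -0.4] op 0.35
to -0.056 0.065 5.0 total [ 0.     -0.0002 -0.0345] [-0.06 -0.01 -0.12] | per row of 2 [ 0.     -0.0001 -0.0172] [-0.03 -0.01 -0.06]
```

View pics/z10.png

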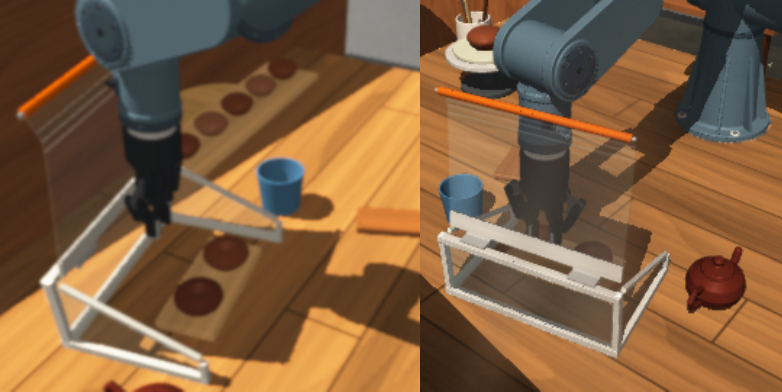

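View pics/w10.png

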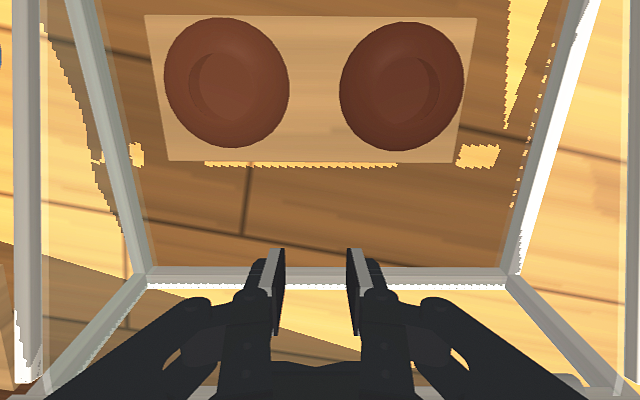

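Wrist view: the board's rear edge runs from (168,161) to (456,162), both pots are standing, and the fingers are behind the edge. Measuring.

```bash
python3 - <<'E'
from m import *
c,s=np.cos(.2003),np.sin(.2003)
def ib(px,z):
    W=onz(px,z,'wrist')-[.7648,.0714,0]; return np.c_[c*W[:,0]+s*W[:,1],-s*W[:,0]+c*W[:,1]].round(4).tolist()
print('rear',ib([(168,161),(456,162)],.016)); print('front',ib([(145,15),(477,18)],.016)); print('pots',ib([(227,83),(401,86)],.036))
E
```

```text
rear [[-0.0841, -0.116], [-0.0837, 0.0891]]
front [[-0.1746, -0.114], [-0.1733, 0.0865]]
pots [[-0.137, -0.0634], [-0.1355, 0.0395]]
```

```bash
python3 -m pendant '[0.0002,-0.0011,-0.0174,0,0,0,0.03, 0.0002,-0.0011,-0.0174,0,0,0,0.03, 0,0,-0.0174,0,0,0,0.03, 0,0,-0.0174,0,0,0,0.03, 0,0,-0.013,0,0,0,0.03, 0,0,-0.0085,0,0,0,0.03, 0,0,-0.004,0,0,0,0.03, 0,0,0,0,0,0,0.03]'; python3 dl.py -.068 .003 5 2 -.0125
python3 - <<'E'
from h import *
save('wrist','w11.png');save('side','d11.png');save('scene','s11.png')
a=cv2.imread('pics/d11.png')[40:310,130:420];b=cv2.imread('pics/s11.png')[70:340,220:470]
cv2.imwrite('pics/z11.png',np.hstack([cv2.resize(a,None,fx=1.45,fy=1.45),cv2.resize(b,None,fx=1.45,fy=1.45)]))
E
```

```text
time_s: 14.02
eef_pos: [0.7124, 0.0476, 0.0052]
eef_rot: [0.706, -0.7, -0.102, 0.04]
wrist_force: [-0.2, 0.3, -0.3]
opening: 0.347
t 14.03 pos [0.7124 0.0476 0.0052] box [-0.0561 -0.0129  0.0052]
tilt fwd deg 5.0 jaw ang 101.6 jaw z -0.0 q [-0.111  0.676  1.421  0.033  0.962 -1.901] F [-0.2  0.3 -0.3] op 0.35
to -0.068 0.003 5.0 total [-0.0118 -0.0019 -0.0022] [ 0.01  0.01 -0.1 ] | per row of 2 [-0.0059 -0.001  -0.0011] [ 0.01  0.   -0.05]
```

View pics/z11.png

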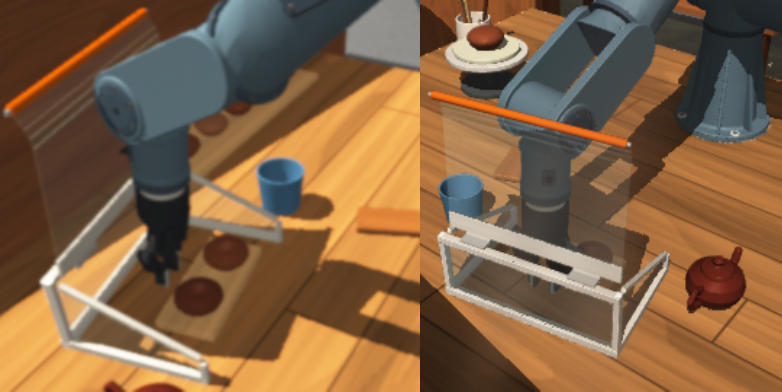

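View pics/w11.png

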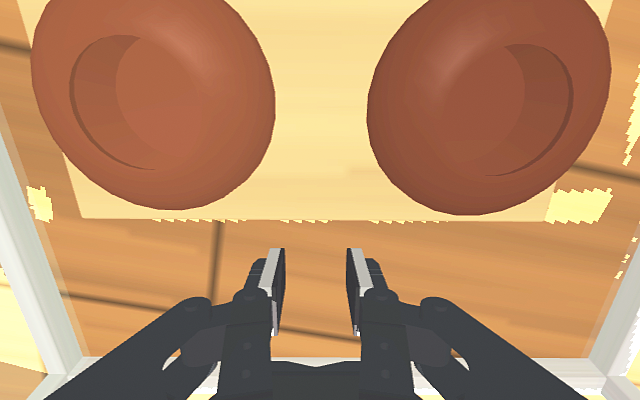

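The flap rests on the wrist and the fingers stand behind the board, clear of the pots (rear edge at row 218, finger tips at row 248). Starting the push.

```bash
python3 -m pendant '[-0.0059,-0.0011,-0.003,0,0,0,0.03, -0.0049,-0.001,0,0,0,0,0.03, -0.0049,-0.001,0,0,0,0,0.03, -0.0049,-0.001,0,0,0,0,0.03, -0.0049,-0.001,0,0,0,0,0.03, -0.0049,-0.001,0,0,0,0,0.03]'; 
python3 - <<'E'
from h import *
tool(); save('wrist','w12.png')
E
```

```text
time_s: 14.92
eef_pos: [0.682, 0.0414, 0.0026]
eef_rot: [0.706, -0.7, -0.102, 0.04]
wrist_force: [2.8, 1.6, -1.1]
opening: 0.346
t 14.93 pos [0.682  0.0414 0.0026] box [-0.0871 -0.0129  0.0026]
tilt fwd deg 5.1 jaw ang 101.6 jaw z -0.0 q [-0.126  0.626  1.512  0.035  0.921 -1.919] F [ 2.8  1.6 -1.1] op 0.35
```

View pics/w12.png

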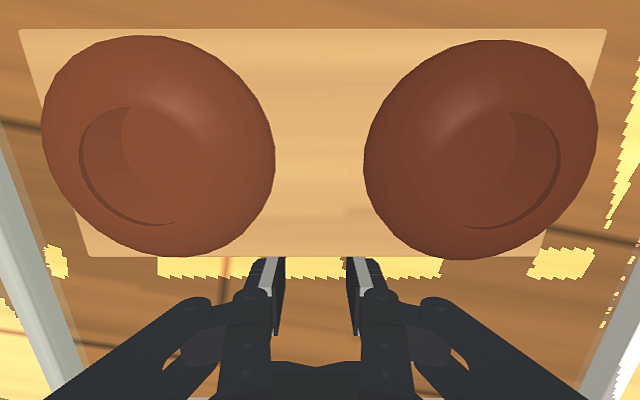

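Contact is made: the rear edge meets both fingertips at row 257, with about 3 N. Continuing.

```bash
python3 -m pendant '[-0.0069,-0.0014,0,0,0,0,0.03, -0.0069,-0.0014,0,0,0,0,0.03, -0.0069,-0.0014,0,0,0,0,0.03, -0.0069,-0.0014,0,0,0,0,0.03, -0.0069,-0.0014,0,0,0,0,0.03, -0.0069,-0.0014,0,0,0,0,0.03, -0.0069,-0.0014,0,0,0,0,0.03, -0.0069,-0.0014,0,0,0,0,0.03]'; 
python3 - <<'E'
from h import *
tool(); save('wrist','w13.png');save('side','d13.png');save('scene','s13.png')
a=cv2.imread('pics/d13.png')[40:310,130:420];b=cv2.imread('pics/s13.png')[70:340,220:470];c=cv2.imread('pics/w13.png')
v=np.hstack([a,b]);cv2.imwrite('pics/z13.png',np.vstack([cv2.resize(v,(640,int(270*640/540))),cv2.resize(c,(640,400))[:260]]))
E
```

```text
time_s: 15.98
eef_pos: [0.6269, 0.0301, 0.0029]
eef_rot: [0.706, -0.7, -0.102, 0.04]
wrist_force: [4.6, 0.8, 2.0]
opening: 0.353
t 15.97 pos [0.6269 0.0301 0.0029] box [-0.1433 -0.013   0.0029]
tilt fwd deg 5.1 jaw ang 101.6 jaw z -0.0 q [-0.157  0.53   1.668  0.04   0.861 -1.954] F [4.6 0.8 2. ] op 0.35
```

View pics/z13.png

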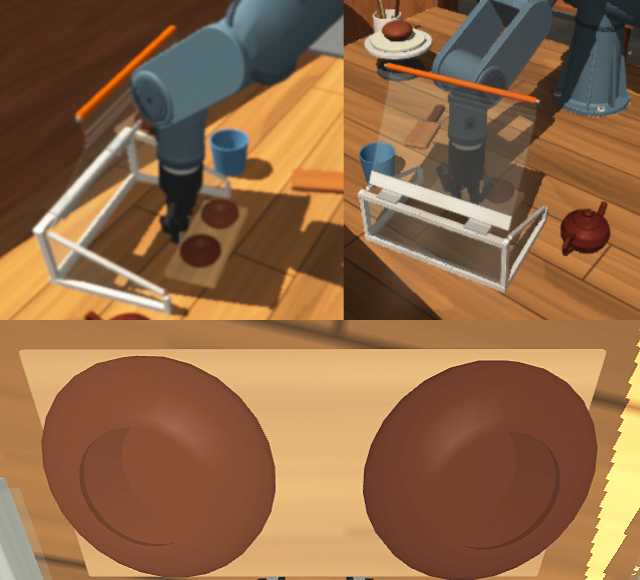

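Both pots ride along with no shift on the board, and the flap leans on the back of the wrist. Continuing.

```bash
python3 -m pendant '[-0.0069,-0.0014,0,0,0,0,0.03, -0.0069,-0.0014,0,0,0,0,0.03, -0.0069,-0.0014,0,0,0,0,0.03, -0.0069,-0.0014,0,0,0,0,0.03, -0.0069,-0.0014,0,0,0,0,0.03, -0.0069,-0.0014,0,0,0,0,0.03, -0.0069,-0.0014,0,0,0,0,0.03, -0.0069,-0.0014,0,0,0,0,0.03, -0.0069,-0.0014,0,0,0,0,0.03, -0.0069,-0.0014,0,0,0,0,0.03]'; 
python3 - <<'E'
from h import *
tool(); save('wrist','w14.png');save('side','d14.png');save('scene','s14.png')
a=cv2.imread('pics/d14.png')[40:310,130:420];b=cv2.imread('pics/s14.png')[70:340,220:470];c=cv2.imread('pics/w14.png')
v=np.hstack([a,b]);cv2.imwrite('pics/z14.png',np.vstack([cv2.resize(v,(640,int(270*640/540))),cv2.resize(c,(640,400))[:280]]))
E
```

```text
time_s: 17.38
eef_pos: [0.5575, 0.0161, 0.0026]
eef_rot: [0.706, -0.7, -0.102, 0.04]
wrist_force: [5.9, 2.1, 3.5]
opening: 0.353
t 17.38 pos [0.5575 0.0161 0.0026] box [-0.2142 -0.0129  0.0026]
tilt fwd deg 5.0 jaw ang 101.6 jaw z -0.0 q [-0.204  0.413  1.851  0.048  0.797 -2.009] F [5.9 2.1 3.5] op 0.35
```

View pics/z14.png

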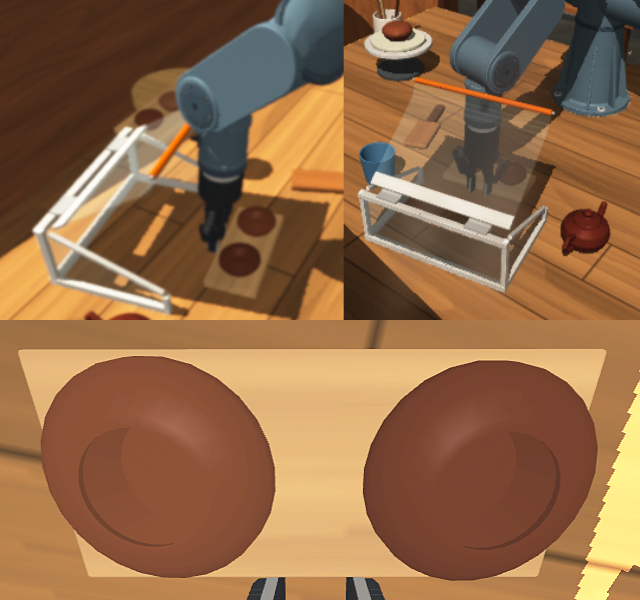

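```bash
python3 -m pendant '[-0.0069,-0.0014,0,0,0,0,0.03, -0.0069,-0.0014,0,0,0,0,0.03, -0.0069,-0.0014,0,0,0,0,0.03, -0.0069,-0.0014,0,0,0,0,0.03, -0.0069,-0.0014,0,0,0,0,0.03, -0.0069,-0.0014,0,0,0,0,0.03, -0.0069,-0.0014,0,0,0,0,0.03]'; 
python3 - <<'E'
from h import *
tool(); save('wrist','w15.png');save('side','d15.png');save('scene','s15.png')
a=cv2.imread('pics/d15.png')[40:310,130:420];b=cv2.imread('pics/s15.png')[70:340,220:470];c=cv2.imread('pics/w15.png')
v=np.hstack([a,b]);cv2.imwrite('pics/z15.png',np.vstack([cv2.resize(v,(640,int(270*640/540))),cv2.resize(c,(640,400))[:280]]))
E
```

```text
time_s: 18.4
eef_pos: [0.5091, 0.0064, 0.0025]
eef_rot: [0.706, -0.7, -0.102, 0.04]
wrist_force: [3.8, 0.9, -0.6]
opening: 0.346
t 18.4 pos [0.5091 0.0064 0.0025] box [-0.2635 -0.0128  0.0025]
tilt fwd deg 5.0 jaw ang 101.6 jaw z -0.0 q [-0.245  0.33   1.974  0.055  0.759 -2.056] F [ 3.8  0.9 -0.6] op 0.35
```

View pics/z15.png

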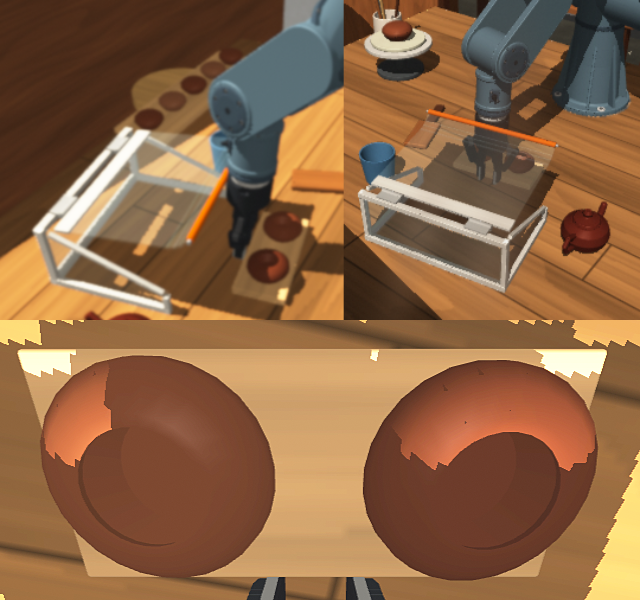

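```bash
python3 -m pendant '[-0.0069,-0.0014,0,0,0,0,0.03, -0.0069,-0.0014,0,0,0,0,0.03, -0.0069,-0.0014,0,0,0,0,0.03, -0.0069,-0.0014,0,0,0,0,0.03, -0.0069,-0.0014,0,0,0,0,0.03, -0.0069,-0.0014,0,0,0,0,0.03, -0.0049,-0.001,0,0,0,0,0.03, 0,0,0,0,0,0,0.03, 0,0,0,0,0,0,0.03, 0,0,0,0,0,0,0.03, 0,0,0,0,0,0,0.03]'; 
python3 - <<'E'
from h import *
tool(); save('wrist','w16.png');save('side','d16.png');save('scene','s16.png')
a=cv2.imread('pics/d16.png')[100:370,170:460];b=cv2.imread('pics/s16.png')[70:340,220:470];c=cv2.imread('pics/w16.png')
v=np.hstack([a,b]);cv2.imwrite('pics/z16.png',np.vstack([cv2.resize(v,(640,int(270*640/540))),cv2.resize(c,(640,400))[:280]]))
E
```

```text
time_s: 19.92
eef_pos: [0.4633, -0.0028, 0.0024]
eef_rot: [0.706, -0.7, -0.102, 0.04]
wrist_force: [0.4, -0.7, -0.5]
opening: 0.345
t 19.93 pos [ 0.4633 -0.0028  0.0024] box [-0.3103 -0.0128  0.0024]
tilt fwd deg 5.0 jaw ang 101.6 jaw z -0.0 q [-0.293  0.249  2.087  0.062  0.73  -2.111] F [ 0.4 -0.7 -0.5] op 0.35
```

View pics/z16.png

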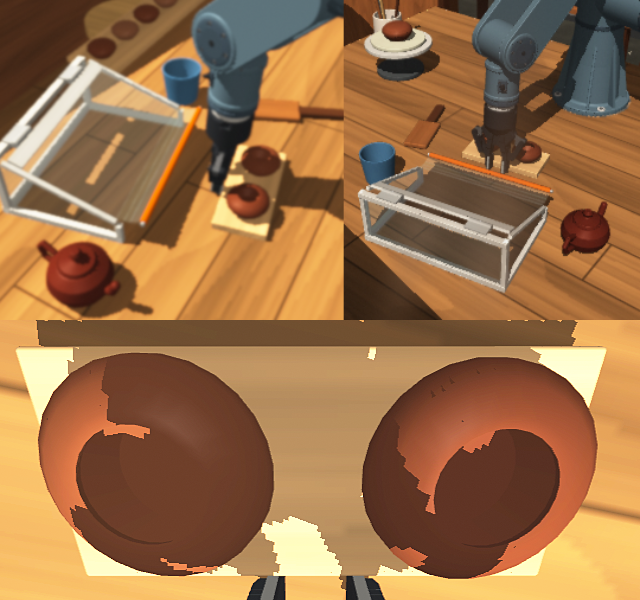

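The flap is shut behind the board and both pots stand. I back off the board by 8 mm, then go straight up.

```bash
python3 -m pendant '[0.0039,0.0008,0,0,0,0,0.03, 0.0039,0.0008,0,0,0,0,0.03, 0,0,0.01,0,0,0,0.03, 0,0,0.02,0,0,0,0.03, 0,0,0.03,0,0,0,0.03, 0,0,0.04,0,0,0,0.03, 0,0,0.04,0,0,0,0.03, 0,0,0.04,0,0,0,0.03, 0,0,0.03,0,0,0,0.03, 0,0,0,0,0,0,0.03]'; 
python3 - <<'E'
from h import *
tool(); save('wrist','w17.png');save('side','d17.png');save('scene','s17.png')
a=cv2.imread('pics/d17.png')[100:370,170:460];b=cv2.imread('pics/s17.png')[70:340,220:470];c=cv2.imread('pics/w17.png')
v=np.hstack([a,b]);cv2.imwrite('pics/z17.png',np.vstack([cv2.resize(v,(640,int(270*640/540))),cv2.resize(c,(640,400))[:280]]))
E
```

```text
time_s: 21.32
eef_pos: [0.4729, -0.0017, 0.216]
eef_rot: [0.705, -0.701, -0.104, 0.038]
wrist_force: [-0.4, 0.1, -0.3]
opening: 0.355
t 21.32 pos [ 0.4729 -0.0017  0.216 ] box [-0.3006 -0.0136  0.216 ]
tilt fwd deg 5.4 jaw ang 101.6 jaw z -0.003 q [-0.284 -0.108  1.94   0.043  1.226 -2.07 ] F [-0.4  0.1 -0.3] op 0.35
```

View pics/z17.png

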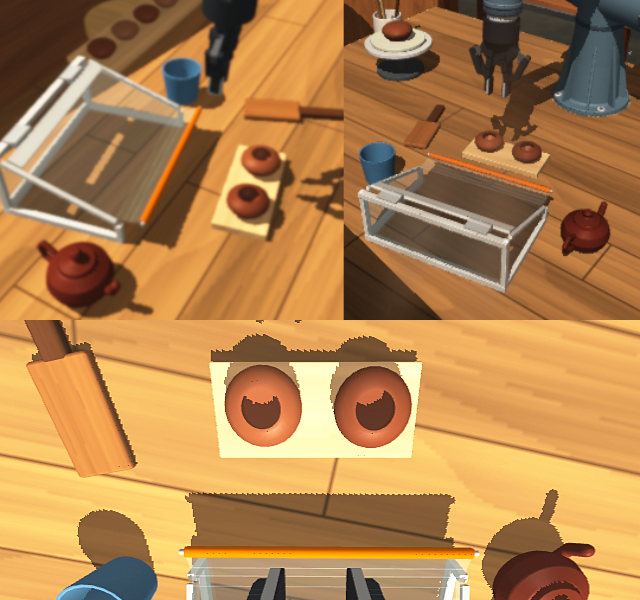

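View pics/w17.png

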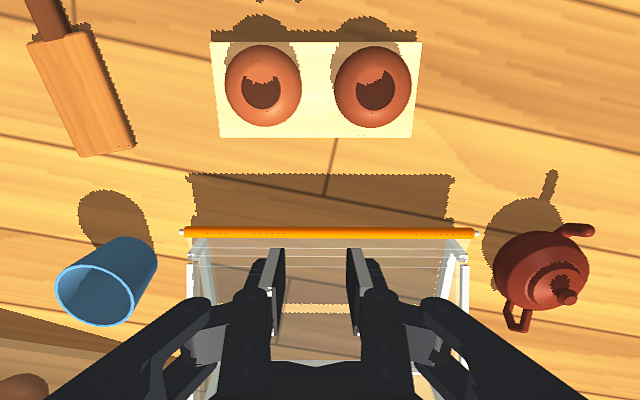

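Final check: the board's rear edge against the bar, and whether the other objects have moved.

```bash
python3 - <<'E'
from m import *
c,s=np.cos(.2003),np.sin(.2003)
def ib(px,z):
    W=onz(px,z,'wrist')-[.7648,.0714,0]; return np.c_[c*W[:,0]+s*W[:,1],-s*W[:,0]+c*W[:,1]].round(3).tolist()
print('rear',ib([(219,137),(412,137)],.016),'bar',ib([(182,232),(476,234)],.055))
for t in ['teapot','water_crock','beater']:
    for cam in ['side']:
        r=ctrl.silhouettes(t,cam)
        if r: print(t,r[0]['bbox'])
a=cv2.imread('pics/scene0.png').astype(int);b=cv2.imread('pics/s17.png').astype(int)
for n,(x0,y0,x1,y1) in {'teapot':(402,238,447,285),'crock':(232,188,265,225),'beater':(268,157,306,196)}.items(): print(n,'mean diff',np.abs(a-b)[y0:y1,x0:x1].mean().round(2))
ctrl.hand_in()
E
```

```text
rear [[-0.327, -0.113], [-0.328, 0.087]] bar [[-0.237, -0.15], [-0.235, 0.153]]
teapot [199.7, 298.0, 269.5, 362.7]
beater [348.6, 222.3, 410.8, 302.9]
teapot mean diff 1.66
crock mean diff 1.78
beater mean diff 1.89
the job is handed in; nothing more can be done
```

The board is out on the bench in front of the closed flap with both pots still standing on it, and the job is handed in at about 21.5 s.

I hooked the orange bar with the fingertips and swung the flap up. I then took the hand in under the sheet so the flap leaned on its back, and lowered the fingers behind the board. From there I pushed the board straight out until the flap closed behind it, backed off 8 mm and lifted clear.

**Last checks:**
- **Board:** its rear edge is about 90 mm in front of the shut bar, and it is square to the box within about 0.01 rad.
- **Pots:** both stand on the board, and I saw no shift between them and the board during the push.
- **Forces:** the wrist read at most about 7 N at the points I checked, and the hand ended 0.2 m above the bench, touching nothing.
- **Teapot, crock and beater:** the scene-camera patches around them hardly changed from the first picture (1.7 to 1.9 of 255 grey levels).

**Disagreements:**
- **Beater and crock:** the network's last side-view beater box (348–411, 222–303) did not fit the beater's real place and seems to be the ware board. It did not report the crock in that view. For both I rely on the unchanged scene picture.
- **Bar position:** the last wrist reading put the bar at x = -236 mm against -231 mm for the shut flap. I take this as measuring error, since the flap looks shut in every view.

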